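# Load the curing box and set its thermostat

## Robot

A 7-joint arm with a two-finger parallel gripper is mounted at the origin on the work surface. World frame = base frame: x ahead of the robot, y to its left, z up, the work surface at z = 0. Lengths are in mm, angles in rad, forces in N, time in s.
With the tool pointing down it reaches from about 400 to 875 mm from the base axis. Payload 4.4 kg.
Tool frame: the origin (TCP) lies midway between the tips of the shut fingers; the grasp point (between the pads) lies 19 mm behind it; x points along the fingers, y is the direction in which the jaws open and shut, and the axes are right-handed (so a half turn about x gives the same grasp; the last joint's range is limited). The gripper opens to 85 mm and grips with 20 to 120 N. Pads are 22 mm wide; open, the fingers measure 114 mm over their backs; the gripper's body (76 mm by 85 mm) begins 54 mm behind the grasp point. The pads swing forward as they close: fully open they stand 13 mm farther back than shut.
Start: joints at [-1.369, 0.628, 0.038, 1.517, -0.027, 0.996, -0.02], TCP at [171.971, 626.853, 193.213] pointing down, gripper open.
Joint ranges: [-3.06, 3.06], [-0.37, 2.12], [-1.25, 1.32], [0.18, 2.47], [-1.1, 4.24], [0.23, 1.98], [-2.94, 2.94]. Speed limits (rad/s): [2.57, 2.57, 3.14, 3.14, 3.14, 3.14, 3.14].

## Interface

Orientations are given as [roll, pitch, yaw] about the fixed x, y, z axes, in that order (R = Rz(yaw) Ry(pitch) Rx(roll)).
In Python, from cell import ctrl gives the robot as it stands.
- The arm moves only by the tool arm_command, never from a script. Its argument "series" is a list of rows, each a list of 7 numbers: the opening, from 0 (shut) to 1 (fully open), then the shift along the world's x, y, z in cm, then the turn, a rotation vector about the world's x, y, z in degrees. In form: [[claw, x, y, z, rx, ry, rz], ...]. A call has 1 to 20 rows; each row shifts and turns the commanded pose from where the row before left it; what a row does not reach is not made up. A row lasts 1/12 s, in which the tool goes at most 41.7 mm and 7.16 degrees, less where a joint would pass 70% of its speed; a pose out of reach is approached as far as the arm can. A call with a gripper value outside its range is refused whole. The fingers move at their own pace and stop on an object; the grip force is fixed at half the most. Time passes only in rows, so rows that do not move let the fingers close. It gives the time, the measured TCP pose, the force and the opening at its end, in the units of the state.
- ctrl.read_state(): the state, without advancing time (a new reading comes with each control period).
- ctrl.get_image(name): name is "scene" or "side" or "wrist"; returns the picture (420x560x3 uint8, blue, green, red); there is no depth.
- ctrl.calibration(name): a dict with "fovy" (degrees; the focal length in pixels is half the picture's height over the tangent of half this angle, whatever the lens; pixels are square), "cx", "cy" (the principal point, pixels), "cam_to_world" (4x4, takes a point from camera to world coordinates); the wrist camera has in their place "T_tool_cam" (4x4, takes a point from camera to tool coordinates, whose origin is the TCP and whose axes are the tool frame's). Camera axes: x right, y up, looking along -z (the intrinsics and any distortion apply to the point x, -y, -z); pixel columns grow to the right and rows downward; lengths in mm; the calibration is good to about 2 mm. A picture is of the moment at which its call begins: read the wrist's pose just before it. calibration takes no time and is no camera call.
- ctrl.finish_job(): hands the job in, once; it reports no verdict.
Trained networks look in the newest picture that a camera, given by its name, has taken for a name from the list of things; names that differ only in an ending like _2 or _b are one class to them, and where a whole thing is asked for, a point or a joint stands for the part that bears it (a point fixed in the world has none). Each returns a list of dicts, best first, with "conf" (0 to 1); they miss things now and then, are a little off and sometimes report something else, mostly with a low value. They report only what shows in the picture. A call takes as long as a camera call.
- ctrl.spot_in(label, camera): "centre" ([x, y, z] in mm, in world coordinates, good to about 4 mm: the middle of the surface that is visible of it).
The state is a dict: "clock": time; "qpos": joint angles; "qd": joint speeds; "tau": joint torques, N m; "eef_pos": TCP position; "tool_rot": TCP orientation; "force": force on the tool from outside, world axes, zero at the start; "torque": the same for the moment, N m; "width": finger opening in mm.
Only numpy, scipy, OpenCV 4.12 (cv2) and the standard library are available. Lean on these libraries where they do the work, as an engineer would, in place of code of your own. Each camera call takes 0.05 s, during which the arm holds its last target.

## Task

Take the longer of the two bonded boards out of the drying rack and lower it gently into the curing box lying flat on its broad face (turn it onto its face on the bench first; do not stand it on edge or tip it over inside the box), so that nothing stands above the rim. Then shut the box's lid fully and, with it shut, turn the thermostat knob until the number 60 stands centred in the little window. Leave the shorter board in its rack and the tape roll, tape measure and pliers where they are.

Things in the scene. Friction and masses are not known exactly. Their poses are not given: they have to be found in the camera images.
- long_board_mid (a point): centre of the longer bonded board: 130 mm long (x axis), 22 mm thick (y), 60 mm wide (z), about 0.12 kg, beige, two layers with a dark glue line. It starts standing on its long edge in one of the rack's slots (z axis up, centre 42 mm, top 72 mm above the bench). Lying flat on the bench, its centre is 11 mm up and its y axis points up or down. Either face up and either way round will do
- long_board: the same longer board; here its origin is the middle of the long edge on which it stands at the start, 30 mm from its centre; axes as above
- short_board_mid (a point): centre of the shorter bonded board, 90 x 22 x 60 mm, otherwise alike and with the same axes, standing in the rack's other slot; to be left there
- rack: drying rack, fixed: plywood base 150 x 150 x 12 mm, origin under its centre. Slots run along its x axis at y = +42 and -42 mm; which board is in which varies. Each slot has four 8 mm dowels, tops 56 mm above the bench, at x = +40 and -40 mm, 17 mm either side of its middle: the middle 72 mm of a board is free for gripping across its thickness. The bench between rack and curing box is clear
- oven: curing box, fixed, grey: outside 190 mm (x axis) by 250 mm (y axis), origin under its centre, rim 72 mm above the bench; inside 162 mm (x) by 222 mm (y), floor 26 mm above the bench, so 46 mm deep. Joined to its +y end is the white thermostat housing: 190 mm along x, from y = 125 to 221 mm, top 80 mm above the bench
- oven_floor (a point): middle of the box's inner floor (26 mm above the bench); axes as those of the box, z up
- lid (a joint): hinged lid of the box, rad: 0 = fully shut on the rim; it starts standing open at 1.58 to 1.75 (1.57 is upright) at the box's far (+x) side. A stiff hinge keeps it wherever it is left; a push of about 1 to 3 N near the lip moves it
- lid_hinge (a point): middle of the lid's hinge line, at the box's x = +95 mm, 72.5 mm above the bench; the line runs along the box's y axis. The lid is a 14 mm thick grey frame with a clear pane (solid to push on), reaching 190 mm from the hinge, 250 mm wide; its inner face lies in a plane through the hinge line. Shut, its top is 86.5 mm above the bench
- lid_lip (a point): centre of the aluminium lip on the lid's front edge: 100 mm wide, 10 mm thick, from 190 to 212 mm from the hinge (this point at 201 mm), flush with the lid's outer face
- thermostat (a joint): thermostat knob, rad, growing as it turns clockwise seen from above. A number drum under the window is geared 1:1 to it, with black numbers every 0.628 rad: 10 stands centred in the window at 0 (end stop), 20 at 0.628, 30 at 1.257, 40 at 1.885, 50 at 2.513, 60 at 3.142, 70 at 3.770, 90 at 5.027 (end stop). It starts between 0.5 and 2.2. Friction about 0.05 N m; it stays where it is left
- knob_grip (a point): on the vertical axis of the black thermostat knob, 113 mm above the bench, the height to grip; at the box's x = -46, y = 173 mm. The knob has a 60 mm round skirt and an upright bar 56 mm long (this point's x axis, which turns with the knob) and 16 mm thick (y axis), from 94 to 126 mm above the bench
- window (a point): centre of the small black-framed window in the housing's top (80 mm above the bench), 20 mm along the box's x axis by 34 mm along y; the drum's number shows in it, the number's top towards the box's +x side
- tape_roll_mid (a point): centre of a cream masking tape roll, 100 mm across, 48 mm high, lying flat
- tape_measure_mid (a point): centre of a black and yellow tape measure, 68 x 34 x 62 mm, standing
- pliers_mid (a point): middle of a pair of steel locking pliers, about 230 mm long (x axis), 70 mm wide and 18 mm high, lying on the bench

How it is judged:
By the outcome, as a careful person would: the job done as asked, in the order asked, and still so for the second after the job is handed in, with the robot touching nothing.
It also fails if it takes over 70 s, if anything falls off the work surface, if the arm or the gripper's body presses on something with over 40 N, if the wrist force passes 120 N, or if a joint passes its speed limit or range.

## Working session

There is one attempt and no reset: what is moved stays moved. The work goes in short steps, Python scripts to look and compute and a tool call to move; the robot and the scene stay as the last step left them, time stands still between calls to the robot, and variables do not carry over. Pictures are saved under pics/ and viewed, and the job is handed in when it is done.

Besides the shell and the picture viewer there is one more tool, called after ">>>" as a command line: name --pt "numbers of a row" for each row, then --argument value for the rest. arm_command: Moves the arm, as the interface text tells. Its arguments: {"type":"object","properties":{"series":{"type":"array"}},"required":["series"]}

```bash
ls; mkdir -p pics; python3 - <<'E'
from cell import ctrl
import cv2
print(ctrl.read_state())
for n in("scene","side","wrist"):
    cv2.imwrite(f"pics/a_{n}.png",ctrl.get_image(n)); print(n,ctrl.calibration(n))
for l in ["long_board_mid","short_board_mid","rack","oven","lid_lip","lid","knob_grip","window","thermostat"]:
    for c in("scene","side"):
        try:
            print(l,c,[( [round(v) for v in d["centre"]],round(d["conf"],2)) for d in ctrl.spot_in(l,c)][:3])
        except Exception as e: print(l,c,e)
E
```

```text
pics
{'clock': 0.0, 'qpos': array([-1.36877516,  0.62935679,  0.03846053,  1.51836416, -0.0270327 ,
        0.99628579, -0.01997777]), 'qd': array([ 1.26135840e-05, -1.12376056e-03,  2.85170120e-04, -4.50480413e-04,
       -2.37486682e-04, -1.19376542e-03, -1.03679453e-03]), 'tau': array([ 2.42167316e-04, -5.63410449e+01,  1.22656949e+00, -1.93432796e+01,
        1.11061797e-02,  1.09242156e-02,  5.61245599e-06]), 'eef_pos': array([171.80050178, 626.16712762, 192.28380102]), 'tool_rot': array([-1.56608729,  1.56890058, -1.83391895]), 'force': array([-0.64564618,  0.50293203,  0.32681045]), 'torque': array([ 0.04009682, -0.02877873,  0.01973635]), 'width': 85.33200733213789}
scene {'fovy': 49.69033876674182, 'cx': 283.59930373413886, 'cy': 212.10461670719883, 'cam_to_world': array([[-4.40433427e-01, -5.96152200e-01,  6.71283063e-01,
         1.27023003e+03],
       [ 8.97770911e-01, -2.88224941e-01,  3.33067223e-01,
         3.55803900e+02],
       [-5.07823624e-03,  7.49352346e-01,  6.62152002e-01,
         8.44632822e+02],
       [ 0.00000000e+00,  0.00000000e+00,  0.00000000e+00,
 
[... 1240 characters left out ...]

oven scene [([656, 146, 80], 0.87)]
oven side [([574, 85, 76], 0.62), ([285, 334, 34], 0.39)]
lid_lip scene [([668, 76, 182], 0.71)]
lid_lip side [([658, 26, 190], 0.97), ([521, 245, 99], 0.56)]
lid scene [([672, 73, 182], 0.58), ([306, 361, 33], 0.32), ([486, -282, 57], 0.23)]
lid side [([654, 26, 186], 0.7)]
knob_grip scene [([536, 260, 104], 0.79), ([670, 71, 180], 0.32)]
knob_grip side [([522, 248, 99], 0.73), ([459, -381, 62], 0.65)]
window scene [([652, 144, 82], 0.81), ([672, 70, 186], 0.47)]
window side [([577, 82, 70], 0.74), ([472, -362, 10], 0.17)]
thermostat scene [([534, 255, 101], 0.72)]
thermostat side [([525, 246, 100], 0.5), ([454, -380, 60], 0.32), ([673, -183, 13], 0.32)]
```

View pics/a_scene.png

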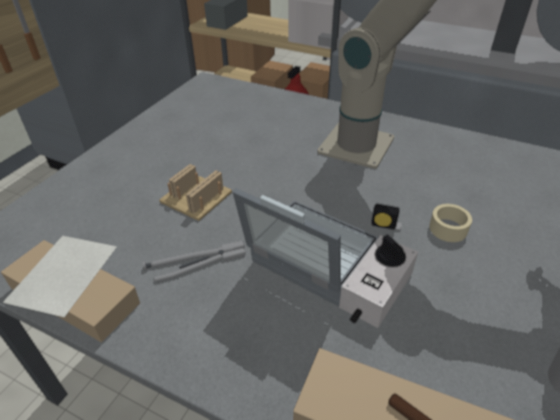

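View pics/a_side.png

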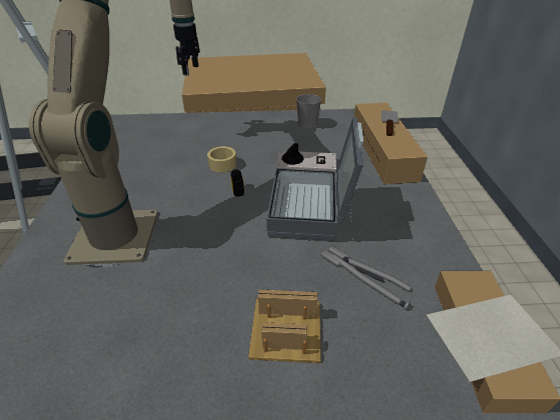

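View pics/a_wrist.png

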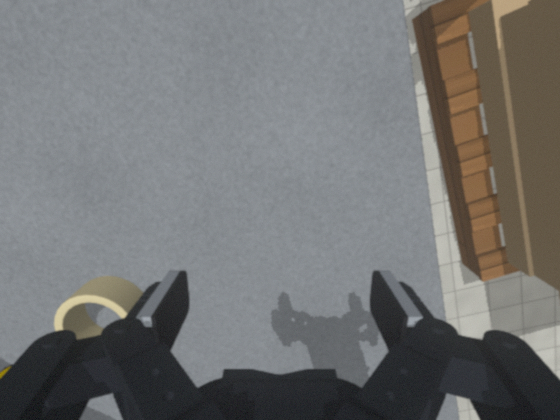

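The longer board is in the slot nearer the box: scene ~(205,190), side ~(288,303). The shorter one is at side ~(285,338). The box is at side ~(305,205), with its lid just past upright, and the knob at side (293,153).

```bash
cat > h.py <<'E'
import numpy as np, cv2
from cell import ctrl
from scipy.spatial.transform import Rotation as R
def calib(n):
    c=ctrl.calibration(n); f=210/np.tan(np.radians(c["fovy"])/2)
    if "cam_to_world" in c: T=c["cam_to_world"]
    else:
        s=ctrl.read_state(); W=np.eye(4); W[:3,:3]=R.from_euler('xyz',s["tool_rot"]).as_matrix(); W[:3,3]=s["eef_pos"]; T=W@c["T_tool_cam"]
    return f,c["cx"],c["cy"],T
def proj(P,n,C=None):
    f,cx,cy,T=C or calib(n); P=np.atleast_2d(P); p=(P-T[:3,3])@T[:3,:3]
    return np.c_[cx+f*p[:,0]/-p[:,2], cy-f*p[:,1]/-p[:,2]]
def ray(u,v,z,n,C=None):
    f,cx,cy,T=C or calib(n); d=T[:3,:3]@np.array([(u-cx)/f,-(v-cy)/f,-1]); o=T[:3,3]; return o+d*(z-o[2])/d[2]
def crop(img,x0,y0,x1,y1,k,name):
    cv2.imwrite(name,cv2.resize(img[y0:y1,x0:x1],None,fx=k,fy=k,interpolation=cv2.INTER_CUBIC))
E
python3 - <<'E'
from h import *
a=cv2.imread("pics/a_side.png"); b=cv2.imread("pics/a_scene.png")
crop(a,240,280,340,370,8,"pics/b1.png"); crop(a,255,110,375,240,4.5,"pics/b2.png"); crop(b,150,155,240,220,8,"pics/b3.png"); crop(b,225,185,425,325,4,"pics/b4.png")
E
```

```text
(no output)
```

View pics/b1.png

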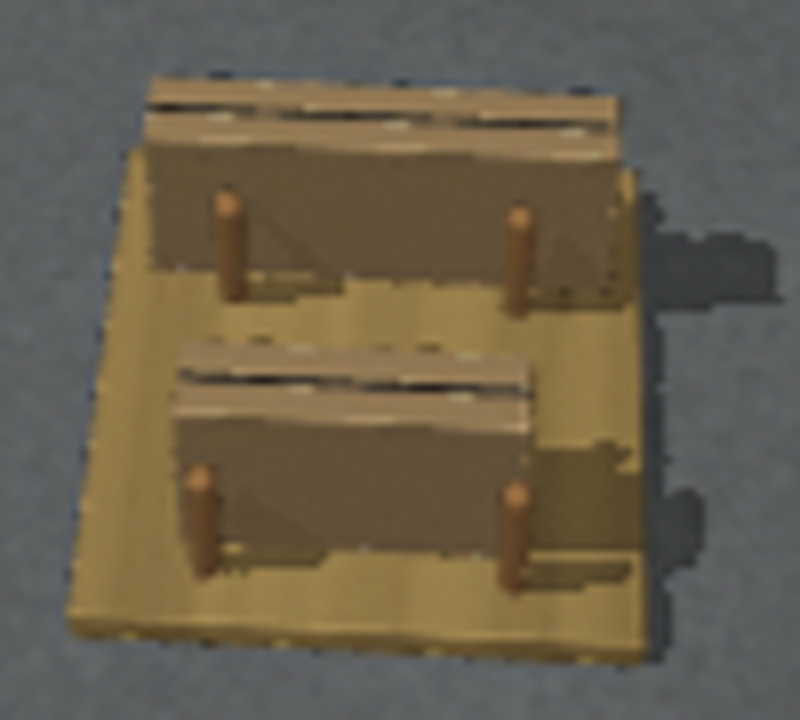

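View pics/b2.png

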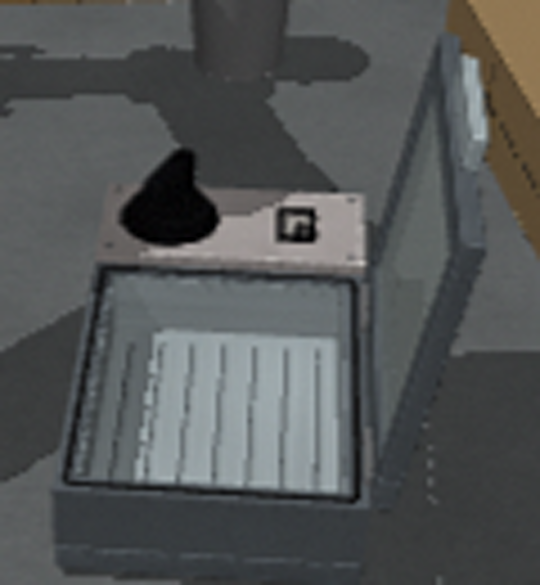

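View pics/b3.png

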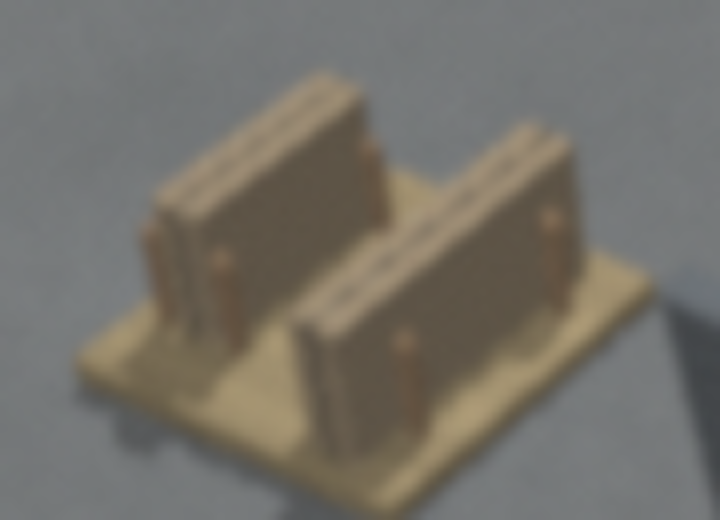

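View pics/b4.png

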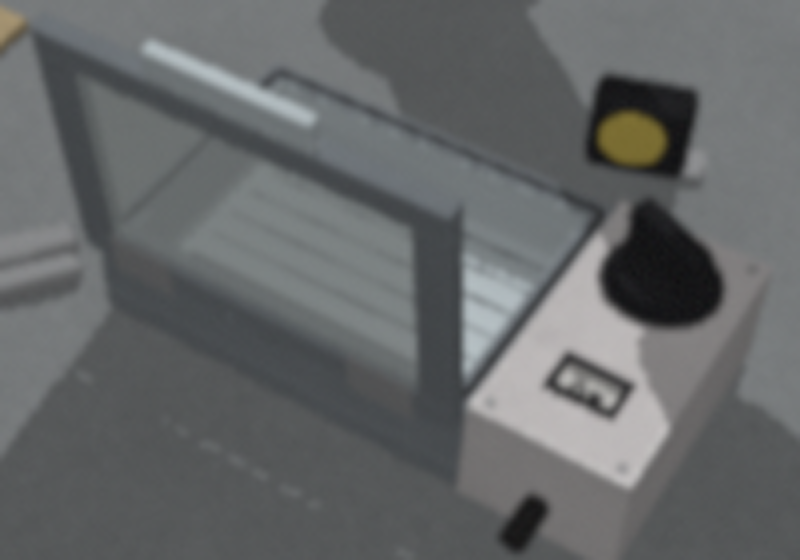

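```bash
python3 - <<'E'
from h import *
def un(p,x0,y0,k): return [(x+.5)/k-.5+x0 for x in [p[0]]][0],(p[1]+.5)/k-.5+y0
def sh(name,pts,x0,y0,k,z,cam):
    print(name)
    for p in pts: u,v=un(p,x0,y0,k); print("  ",np.round(ray(u,v,z,cam),1))
sh("long top side",[(153,77),(620,95),(617,158),(146,143)],240,280,8,72,"side")
sh("short top side",[(183,343),(530,362),(530,430),(176,417)],240,280,8,72,"side")
sh("rack base side near corners z12",[(70,615),(645,645)],240,280,8,12,"side")
sh("long top scene",[(535,122),(577,140),(330,335),(290,315)],150,155,8,72,"scene")
sh("rack base scene z12 L,B,R",[(80,362),(395,510),(660,280)],150,155,8,12,"scene")
sh("box rim outer side nl nr",[(55,490),(370,505)],255,110,4.5,72,"side")
sh("box rim inner side nl nr fr fl",[(68,483),(357,498),(357,282),(103,268)],255,110,4.5,72,"side")
sh("housing top side fr",[(360,195),(108,187)],255,110,4.5,80,"side")
sh("housing top scene bl br",[(465,405),(632,490),(770,270)],225,185,4,80,"scene")
sh("window scene/side",[(590,384)],225,185,4,80,"scene");sh("",[(296,224)],255,110,4.5,80,"side")
sh("knob",[(185,155)],255,110,4.5,126,"side")
E
```

```text
long top side
   [ 408.1 -269.7   72. ]
   [ 536.7 -283.    72. ]
   [ 533.2 -304.2   72. ]
   [ 406.  -292.2   72. ]
short top side
   [ 415.1 -355.8   72. ]
   [ 503.2 -366.3   72. ]
   [ 501.2 -385.8   72. ]
   [ 413.  -377.3   72. ]
rack base side near corners z12
   [ 383.4 -394.8   12. ]
   [ 530.4 -411.1   12. ]
long top scene
   [ 406. -288.   72.]
   [ 408.7 -268.6   72. ]
   [ 538.3 -284.8   72. ]
   [ 535.4 -303.1   72. ]
rack base scene z12 L,B,R
   [ 533.1 -406.6   12. ]
   [ 549.9 -260.1   12. ]
   [ 402.2 -243.5   12. ]
box rim outer side nl nr
   [432. -30.  72.]
   [618.8 -54.1  72. ]
box rim inner side nl nr fr fl
   [440. -24.  72.]
   [612.1 -47.4  72. ]
   [648.9 181.8  72. ]
   [471.9 209.5  72. ]
housing top side fr
   [667.  284.9  80. ]
   [480.2 307.   80. ]
housing top scene bl br
   [656.4 187.4  80. ]
   [671.3 284.3  80. ]
   [486.1 310.4  80. ]
window scene/side
   [613.1 243.2  80. ]

   [614.1 247.3  80. ]
knob
   [534.1 270.9 126. ]
```

```bash
python3 - <<'E'
from h import *
from scipy.optimize import least_squares
def un(p,x0,y0,k): return ((p[0]+.5)/k-.5+x0,(p[1]+.5)/k-.5+y0)
S=[((55,490),(-95,-125,72)),((370,505),(95,-125,72)),((360,195),(95,221,80)),((108,187),(-95,221,80))]
C=[((465,405),(95,125,80)),((632,490),(95,221,80)),((770,270),(-95,221,80))]
obs=[(un(p,255,110,4.5),m,"side") for p,m in S]+[(un(p,225,185,4),m,"scene") for p,m in C]
def mk(obs):
    cs={n:calib(n) for n in("side","scene")}
    def res(x):
        r=[]
        for uv,m,n in obs:
            c,s=np.cos(x[2]),np.sin(x[2])
            P=[x[0]+c*m[0]-s*m[1],x[1]+s*m[0]+c*m[1],m[2]]; r+=list(proj(P,n,cs[n])[0]-uv)
        return r
    return res
for o in (obs,obs[:4],obs[4:]):
    q=least_squares(mk(o),[570,90,-.13]); print("box",q.x,np.round(q.fun,1))
x=least_squares(mk(obs),[570,90,-.13]).x
def W(m): c,s=np.cos(x[2]),np.sin(x[2]); return [x[0]+c*m[0]-s*m[1],x[1]+s*m[0]+c*m[1],m[2]]
print("knob",W((-46,173,113)),"hinge",W((95,0,72.5)))
img=ctrl.get_image("side")
for a,b in [((-81,-111,72),(81,-111,72)),((81,-111,72),(81,111,72)),((81,111,72),(-81,111,72)),((-81,111,72),(-81,-111,72)),((-95,-125,72),(95,-125,72)),((95,221,80),(-95,221,80)),((-81,-111,26),(-81,111,26)),((-81,111,26),(81,111,26))]:
    p=proj(np.array([W(a),W(b)]),"side").round().astype(int); cv2.line(img,tuple(map(int,p[0])),tuple(map(int,p[1])),(0,0,255),1)
crop(img,255,110,375,240,4.5,"pics/c1.png")
L=[(un((153,77),240,280,8),(-65,11,72),"side"),(un((620,95),240,280,8),(65,11,72),"side"),(un((617,158),240,280,8),(65,-11,72),"side"),(un((146,143),240,280,8),(-65,-11,72),"side")]
L2=[(un(p,150,155,8),m,"scene") for p,m in [((535,122),(-65,-11,72)),((577,140),(-65,11,72)),((330,335),(65,11,72)),((290,315),(65,-11,72))]]
for o in (L+L2,L,L2):
    q=least_squares(mk(o),[470,-287,-.1]); print("long",q.x,np.round(q.fun,1))
E
```

```text
box [ 5.43810683e+02  7.89155316e+01 -1.47127645e-01] [-0.2  0.2  0.5  1.1  1.   0.2  0.5 -0.7  0.6  0.1 -0.2 -0.5  0.9 -1. ]
box [ 5.42775949e+02  8.05670640e+01 -1.39701742e-01] [-0.3 -0.   0.4  0.6  0.1 -0.2 -0.3 -0.9]
box [ 5.45596444e+02  7.83978993e+01 -1.45571218e-01] [ 0.2  0.6 -0.6 -0.   0.4 -0.6]
knob [np.float64(523.6690098102439), np.float64(256.78996193927316), 113] hinge [np.float64(637.7843260271526), np.float64(64.98877684200909), 72.5]
long [ 4.71184071e+02 -2.86911543e+02 -1.09828170e-01] [-0.2 -0.3  0.1  0.   0.7  0.3 -0.3 -0.5 -0.7 -0.4  0.1 -0.2  0.8 -0.1
 -0.4 -0.3]
long [ 4.71001914e+02 -2.87191015e+02 -1.00252725e-01] [-0.3  0.   0.  -0.1  0.6  0.1 -0.4 -0.2]
long [ 4.72102596e+02 -2.86134167e+02 -1.24671300e-01] [-0.3 -0.   0.4  0.2  0.5  0.1 -0.6 -0.2]
```

View pics/c1.png

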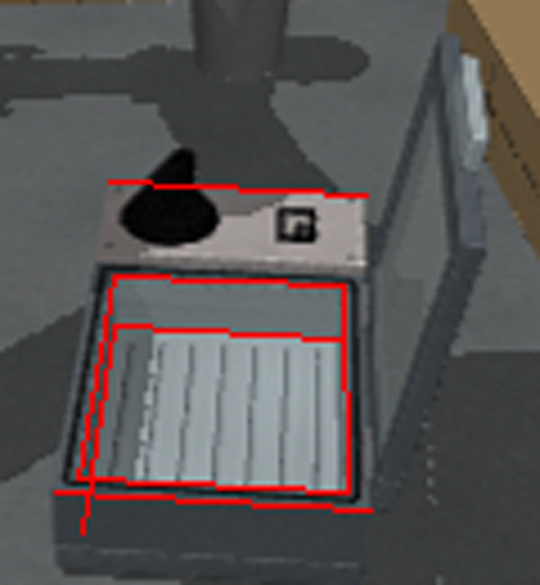

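```bash
python3 - <<'E'
from h import *
s=ctrl.read_state(); M=R.from_euler('xyz',s["tool_rot"]).as_matrix(); print(M.round(3),s["clock"],s["eef_pos"])
print(np.degrees(np.arctan2(M[1,1],M[0,1])))
E
```

```text
[[-0.     0.265  0.964]
 [ 0.     0.964 -0.265]
 [-1.     0.    -0.   ]] 1.1 [171.96513981 626.84651719 193.22800676]
74.6559045555465
```

>>> arm_command --pt "0.65 1.84 -3.05 0 0 0 0.65" --pt "0.65 1.84 -3.05 0 0 0 0.65" --pt "0.65 1.84 -3.05 0 0 0 0.65" --pt "0.65 1.84 -3.05 0 0 0 0.65" --pt "0.65 1.84 -3.05 0 0 0 0.65" --pt "0.65 1.84 -3.05 0 0 0 0.65" --pt "0.65 1.84 -3.05 0 0 0 0.65" --pt "0.65 1.84 -3.05 0 0 0 0.65" --pt "0.65 1.84 -3.05 0 0 0 0.65" --pt "0.65 1.84 -3.05 0 0 0 0.65" --pt "0.65 1.84 -3.05 0 0 0 0.65" --pt "0.65 1.84 -3.05 0 0 0 0.65" --pt "0.65 1.84 -3.05 0 0 0 0.65" --pt "0.65 1.84 -3.05 0 0 0 0.65"

```text
clock: 2.27
eef_pos: [430.4, 198.4, 193.5]
tool_rot: [0.674, 1.57, 0.565]
force: [0.7, -0.6, -0.2]
width: 55.5
```

>>> arm_command --pt "0.65 0.29 -3.48 0 0 0 0" --pt "0.65 0.29 -3.48 0 0 0 0" --pt "0.65 0.29 -3.48 0 0 0 0" --pt "0.65 0.29 -3.48 0 0 0 0" --pt "0.65 0.29 -3.48 0 0 0 0" --pt "0.65 0.29 -3.48 0 0 0 0" --pt "0.65 0.29 -3.48 0 0 0 0" --pt "0.65 0.29 -3.48 0 0 0 0" --pt "0.65 0.29 -3.48 0 0 0 0" --pt "0.65 0.29 -3.48 0 0 0 0" --pt "0.65 0.29 -3.48 0 0 0 0" --pt "0.65 0.29 -3.48 0 0 0 0" --pt "0.65 0.29 -3.48 0 0 0 0" --pt "0.65 0.29 -3.48 0 0 0 0" --pt "0.65 0 0 0 0 0 0" --pt "0.65 0 0 0 0 0 0"

```text
clock: 3.6
eef_pos: [469.6, -289.8, 193.0]
tool_rot: [-1.652, 1.57, -1.765]
force: [-0.2, 1.6, -0.0]
width: 55.4
```

```bash
python3 - <<'E'
from h import *
s=ctrl.read_state(); M=R.from_euler('xyz',s["tool_rot"]).as_matrix(); print(M.round(3),s)
C=calib("wrist"); im=ctrl.get_image("wrist")
x=[471.2,-286.9,-.108]
c,q=np.cos(x[2]),np.sin(x[2])
for a in[(-65,-11),(65,-11),(65,11),(-65,11)]:
    P=[x[0]+c*a[0]-q*a[1],x[1]+q*a[0]+c*a[1],72]; p=proj(P,"wrist",C)[0]; print(p); cv2.circle(im,tuple(int(round(v)) for v in p),3,(0,0,255),1)
cv2.imwrite("pics/d1.png",im)
E
```

```text
[[-0.     0.113  0.994]
 [-0.001  0.994 -0.113]
 [-1.    -0.001 -0.   ]] {'clock': 3.6, 'qpos': array([ 0.42743673,  0.48879149,  0.10971916,  1.79747665, -0.06685903,
        0.85863731,  2.02555788]), 'qd': array([-0.04618151, -0.01601634, -0.04627026,  0.04263686, -0.01496452,
        0.0088062 , -0.00671586]), 'tau': array([  1.93341516, -46.44534588,   2.93565832, -18.27315867,
         0.24502569,  -0.16305786,   0.07879147]), 'eef_pos': array([ 469.56826706, -289.78657058,  193.04910064]), 'tool_rot': array([-1.65205169,  1.56990213, -1.76539653]), 'force': array([-0.23643642,  1.59851832, -0.03331519]), 'torque': array([ 0.07280339, -0.01278157,  0.01175937]), 'width': 55.38089825191087}
[271.10135805 131.1370639 ]
[272.75641924 257.6623063 ]
[293.49668593 257.56341966]
[294.61112211 130.99747135]
```

View pics/d1.png

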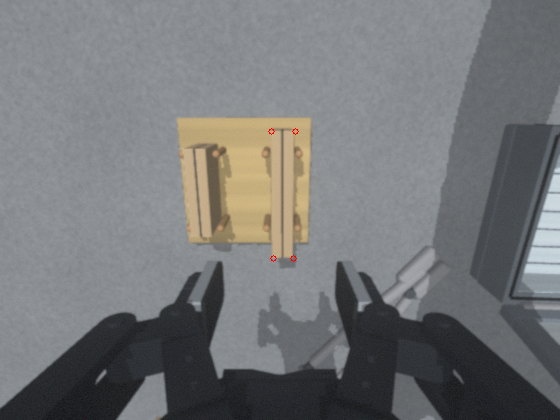

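Projected board corners (red) match the wrist picture, with the board's top centre at ~(283,194). I'll grasp it now.

>>> arm_command --pt "0.65 0.16 0.29 0 0 0 0.3" --pt "0.65 0 0 -3 0 0 0" --pt "0.65 0 0 -3 0 0 0" --pt "0.65 0 0 -3 0 0 0" --pt "0.65 0 0 -3 0 0 0" --pt "0.65 0 0 -2 0 0 0" --pt "0.65 0 0 -1.5 0 0 0" --pt "0.65 0 0 0 0 0 0" --pt "0 0 0 0 0 0 0" --pt "0 0 0 0 0 0 0" --pt "0 0 0 0 0 0 0" --pt "0 0 0 0 0 0 0" --pt "0 0 0 0 0 0 0" --pt "0 0 0 0 0 0 0" --pt "0 0 0 0 0 0 0" --pt "0 0 0 0 0 0 0"

```text
clock: 4.98
eef_pos: [471.8, -284.5, 38.4]
tool_rot: [-0.313, 1.571, -0.417]
force: [0.1, 0.3, -0.2]
width: -0.4
```

```bash
python3 - <<'E'
from h import *
print(ctrl.read_state())
for n in("scene","side","wrist"): cv2.imwrite(f"pics/e_{n}.png",ctrl.get_image(n))
crop(cv2.imread("pics/e_side.png"),220,200,360,380,3,"pics/e_s2.png")
E
```

```text
{'clock': 4.9833, 'qpos': array([ 0.44565736,  0.71175023,  0.07082871,  1.9253246 , -0.09531263,
        0.50742774,  2.04959396]), 'qd': array([ 0.00037715,  0.00486638,  0.00017724,  0.00026423, -0.00125369,
        0.00016605, -0.00100149]), 'tau': array([-2.04219273e-02, -5.22706783e+01,  1.77913673e+00, -1.11937854e+01,
        5.88669791e-03, -7.16543091e-04, -1.69716486e-04]), 'eef_pos': array([ 471.838584  , -284.54393831,   38.37771845]), 'tool_rot': array([-0.3134156 ,  1.57053453, -0.41729695]), 'force': array([ 0.06889375,  0.32262136, -0.1908965 ]), 'torque': array([-0.01434079,  0.02119242, -0.03555705]), 'width': -0.36236683588141533}
```

View pics/e_s2.png

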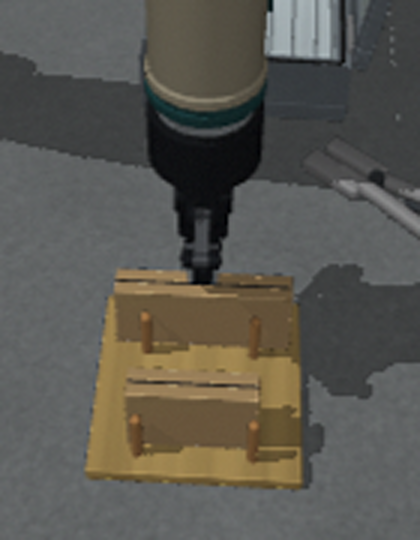

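View pics/e_wrist.png

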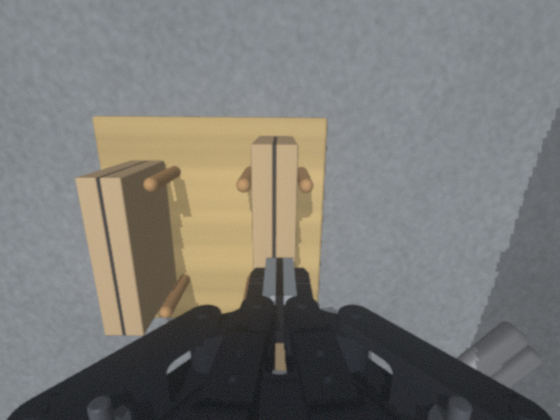

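```bash
python3 - <<'E'
from h import *
C=calib("wrist")
x=[471.2,-286.9,-.108]
c,q=np.cos(x[2]),np.sin(x[2])
for a in[(-65,-11),(65,-11),(65,11),(-65,11),(-65,0),(0,0)]:
    P=[x[0]+c*a[0]-q*a[1],x[1]+q*a[0]+c*a[1],72]; print(a,proj(P,"wrist",C)[0].round())
e=ctrl.read_state()["eef_pos"]
print("tcp in wrist/scene/side",proj(e,"wrist",C),proj(e,"side"),proj(e,"scene"), proj(e+[0,0,40],"side"),C[3])
a=cv2.imread("pics/e_scene.png"); crop(a,130,100,330,240,4,"pics/e_c2.png")
E
```

```text
(-65, -11) [252. 145.]
(65, -11) [257. 370.]
(65, 11) [294. 370.]
(-65, 11) [299. 145.]
(-65, 0) [276. 145.]
(0, 0) [276. 271.]
tcp in wrist/scene/side [[280.17310242 245.53157461]] [[287.59560362 302.78334298]] [[206.182458   192.21212857]] [[287.75179021 291.46267546]] [[ 1.04127383e-01 -9.48368936e-01 -2.99589469e-01  3.93404608e+02]
 [ 9.94563932e-01  9.92088220e-02  3.16258590e-02 -2.76900313e+02]
 [-2.71063965e-04 -3.01253998e-01  9.53543893e-01  2.20002199e+02]
 [ 0.00000000e+00  0.00000000e+00  0.00000000e+00  1.00000000e+00]]
```

View pics/e_c2.png

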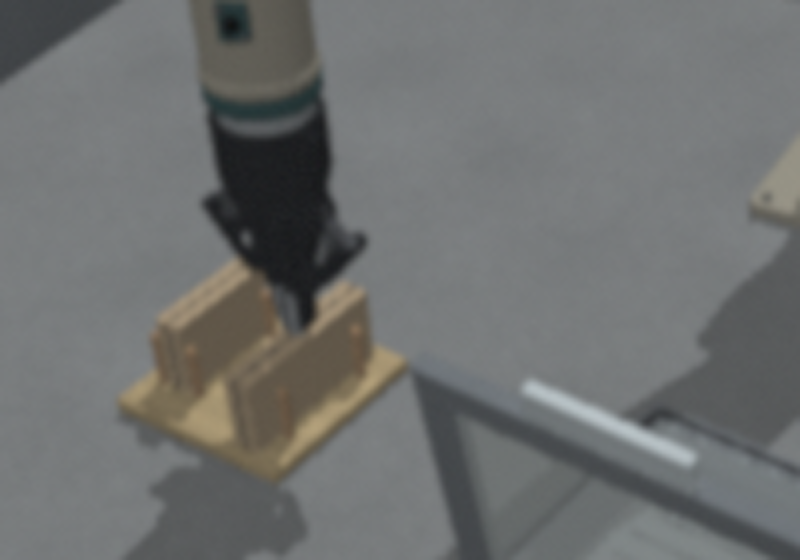

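>>> arm_command --pt "0 0 0 2 0 0 0" --pt "0 0 0 2 0 0 0" --pt "0 0 0 2 0 0 0" --pt "0 0 0 0 0 0 0" --pt "0 0 0 0 0 0 0"

```text
clock: 5.55
eef_pos: [472.5, -284.8, 99.1]
tool_rot: [-0.374, 1.569, -0.478]
force: [0.5, 0.0, -0.4]
width: 0.1
```

```bash
python3 - <<'E'
from h import *
s=ctrl.read_state(); print(s["eef_pos"],s["force"],s["width"],s["qpos"])
e=s["eef_pos"]
C=calib("wrist")
for n in("scene","side","wrist"): cv2.imwrite(f"pics/f_{n}.png",ctrl.get_image(n))
a=cv2.imread("pics/f_side.png"); b=cv2.imread("pics/f_scene.png"); w=cv2.imread("pics/f_wrist.png")
for im,n in((a,"side"),(b,"scene"),(w,"wrist")):
    p=proj(e,n,C if n=="wrist" else None)[0]; print(n,p); cv2.circle(im,tuple(int(round(v)) for v in p),2,(0,0,255),-1)
A=cv2.resize(a[230:370,220:360],(560,560)); B=cv2.resize(b[100:240,130:270],(560,560)); 
cv2.imwrite("pics/f1.png",cv2.resize(np.hstack([A,B]),(800,400))); cv2.imwrite("pics/f2.png",w)
E
```

```text
[ 472.48355772 -284.8389134    99.08018639] [ 0.46482969  0.00725858 -0.44540908] 0.12918978364705974 [ 0.43397605  0.61537569  0.0875802   1.88961619 -0.08499905  0.63786754
  2.04076399]
side [288.19917089 285.39837704]
scene [203.29419375 175.03970714]
wrist [280.17458785 245.52666029]
```

View pics/f1.png

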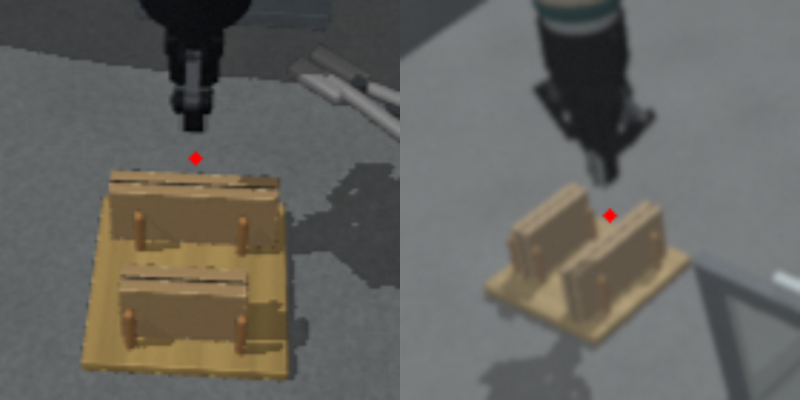

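View pics/f2.png

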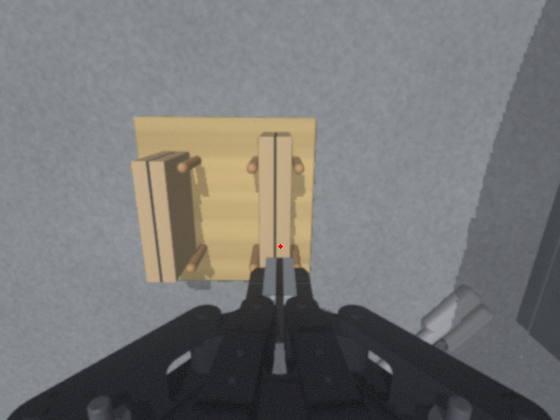

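```bash
python3 - <<'E'
from h import *
C=calib("wrist")
x=[471.2,-286.9,-.108]
c,q=np.cos(x[2]),np.sin(x[2])
for a in[(-65,-11),(-65,11),(-65,0)]:
    P=[x[0]+c*a[0]-q*a[1],x[1]+q*a[0]+c*a[1],72]; print(a,proj(P,"wrist",C)[0].round(1))
# rack base corners from fit: board slot y=+42
for a in[(-75,75-42),(-75,-75-42),(75,33),(75,-117)]:
    P=[x[0]+c*a[0]-q*a[1],x[1]+q*a[0]+c*a[1],12]; print(a,proj(P,"wrist",C)[0].round(1))
im=cv2.imread("pics/f_wrist.png"); crop(im,230,100,330,300,3,"pics/g.png")
e=ctrl.read_state()["eef_pos"]
for d in range(0,60,10): print(d,proj(e+[0,0,d],"side")[0].round(1),proj(e+[0,0,d],"scene")[0].round(1))
E
```

```text
(-65, -11) [258.9 137.4]
(-65, 11) [293.1 137.5]
(-65, 0) [276.  137.4]
(-75, 33) [317. 120.]
(-75, -117) [133.4 119.3]
(75, 33) [310.8 282.9]
(75, -117) [154.5 282.4]
0 [287.5 285.6] [203.9 175.4]
10 [287.5 282.6] [203.5 172.4]
20 [287.6 279.6] [203.1 169.5]
30 [287.6 276.4] [202.6 166.4]
40 [287.6 273.3] [202.1 163.4]
50 [287.7 270. ] [201.7 160.3]
```

View pics/g.png

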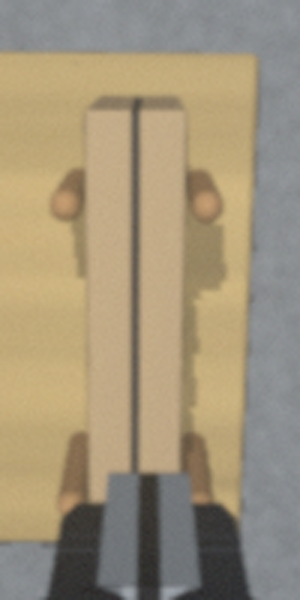

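The real fingertips sit about 35 mm above the reported TCP in all three views: side tip row 275.5 against 285.6 expected, scene 165 against 175. The wrist camera still agrees with the reported pose. So I'll treat the tips as 35 mm short and go lower.

>>> arm_command --pt "0.65 -0.1 -0.2 0 0 0 0.3" --pt "0.65 0 0 0 0 0 0" --pt "0.65 0 0 0 0 0 0" --pt "0.65 0 0 0 0 0 0" --pt "0.65 0 0 -2 0 0 0" --pt "0.65 0 0 -2 0 0 0" --pt "0.65 0 0 -2 0 0 0" --pt "0.65 0 0 -1.5 0 0 0" --pt "0.65 0 0 -1 0 0 0" --pt "0.65 0 0 -1 0 0 0" --pt "0.65 0 0 0 0 0 0" --pt "0 0 0 0 0 0 0" --pt "0 0 0 0 0 0 0" --pt "0 0 0 0 0 0 0" --pt "0 0 0 0 0 0 0" --pt "0 0 0 0 0 0 0" --pt "0 0 0 0 0 0 0"

```text
clock: 7.12
eef_pos: [471.5, -286.9, 4.2]
tool_rot: [-0.391, 1.569, -0.49]
force: [0.4, -0.2, 6.4]
width: 21.3
```

```bash
python3 - <<'E'
from h import *
s=ctrl.read_state(); print(s["eef_pos"],s["force"],s["width"],s["torque"])
a=ctrl.get_image("side"); b=ctrl.get_image("scene")
A=cv2.resize(a[230:370,220:360],(560,560)); B=cv2.resize(b[100:240,130:270],(560,560)); 
cv2.imwrite("pics/i1.png",cv2.resize(np.hstack([A,B]),(800,400)))
E
```

```text
[ 471.49351814 -286.85305676    4.17288719] [ 0.36471807 -0.19367483  6.35246112] 21.265124317663123 [0.12902959 0.04240032 0.00520323]
```

View pics/i1.png

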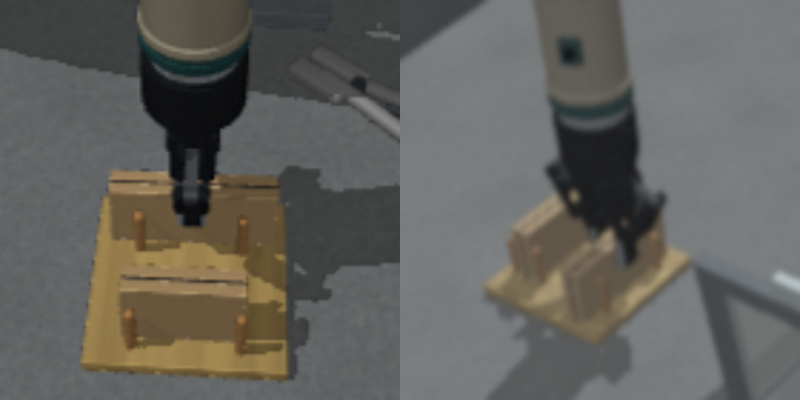

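```bash
python3 - <<'E'
from h import *
for p in[(322,253),(330,265),(408,305),(410,290)]: print(ray(*p,9,"side").round())
E
```

```text
[ 576. -106.    9.]
[ 591. -150.    9.]
[ 753. -284.    9.]
[ 772. -241.    9.]
```

>>> arm_command --pt "0 0 0 1 0 0 0" --pt "0 0 0 1.5 0 0 0" --pt "0 0 0 2 0 0 0" --pt "0 0 0 2 0 0 0" --pt "0 0 0 0 0 0 0" --pt "0 0 0 0 0 0 0"

```text
clock: 7.72
eef_pos: [471.4, -286.8, 69.4]
tool_rot: [-0.408, 1.568, -0.507]
force: [0.7, 0.3, -1.0]
width: 21.1
```

>>> arm_command --pt "0 -0.75 2.65 0 0 0 0" --pt "0 -0.75 2.65 0 0 0 0" --pt "0 -0.75 2.65 0 0 0 0" --pt "0 -0.75 2.65 0 0 0 0" --pt "0 0 0 0 0 0 0" --pt "0 0 0 -2.5 0 0 0" --pt "0 0 0 -2.5 0 0 0" --pt "0 0 0 -1.5 0 0 0" --pt "0 0 0 -0.5 0 0 0" --pt "0 0 0 -0.4 0 0 0" --pt "0 0 0 0 0 0 0" --pt "0 0 0 0 0 0 0"

```text
clock: 8.72
eef_pos: [441.0, -180.6, -5.5]
tool_rot: [-0.383, 1.57, -0.482]
force: [-0.6, -0.7, -1.0]
width: 20.9
```

```bash
python3 - <<'E'
from h import *
s=ctrl.read_state(); print(s["eef_pos"],s["force"],s["width"],s["torque"])
a=ctrl.get_image("side"); b=ctrl.get_image("scene")
A=cv2.resize(a[200:340,220:360],(560,560)); B=cv2.resize(b[100:240,130:270],(560,560)); 
cv2.imwrite("pics/j1.png",cv2.resize(np.hstack([A,B]),(800,400)))
E
```

```text
[ 440.99118336 -180.64026128   -5.49738652] [-0.61070523 -0.68732324 -0.98231233] 20.898507837039038 [-0.0138412   0.03725365 -0.03086167]
```

View pics/j1.png

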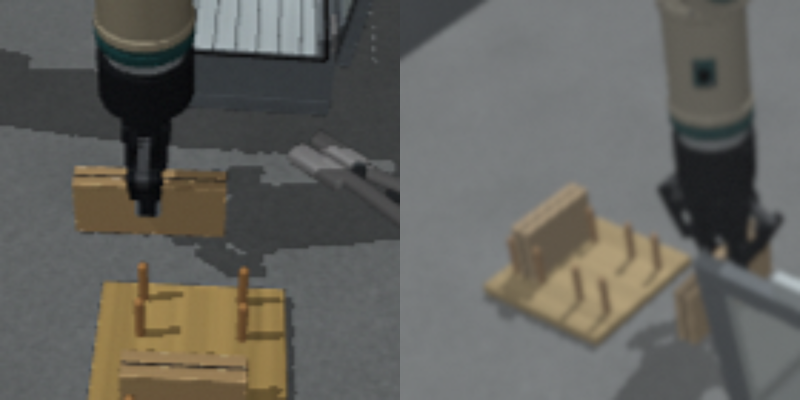

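>>> arm_command --pt "0 0 0 -0.25 0 0 0" --pt "0 0 0 0 0 0 0" --pt "0.6 0 0 0 0 0 0" --pt "0.6 0 0 0 0 0 0" --pt "0.6 0 0 0 0 0 0" --pt "0.6 0 0 0 0 0 0" --pt "0.6 0 0 2 0 0 0" --pt "0.6 0 0 3.2 0 0 0" --pt "0 0 0 1 0 0 0" --pt "0 0 -1 0 0 0 0" --pt "0 0 -1.5 0 0 0 0" --pt "0 0 -1.5 0 0 0 0" --pt "0 0 0 0 0 0 0" --pt "0 0 0 0 0 0 0"

```text
clock: 9.98
eef_pos: [440.1, -221.2, 53.0]
tool_rot: [3.055, 1.57, 2.955]
force: [0.5, 0.6, -0.0]
width: -0.2
```

```bash
python3 - <<'E'
from h import *
s=ctrl.read_state(); print(s["eef_pos"],s["force"],s["width"],s["torque"])
a=ctrl.get_image("side"); b=ctrl.get_image("wrist")
A=cv2.resize(a[200:340,220:360],(400,400)); B=cv2.resize(b,None,fx=.714,fy=.714); B=cv2.copyMakeBorder(B,0,100,0,0,0)
cv2.imwrite("pics/k1.png",np.hstack([A,B[:400]]))
E
```

```text
[ 440.11733799 -221.21579335   53.04492173] [ 0.45654399  0.63140633 -0.02121609] -0.2133838161161449 [ 0.02061542  0.04513123 -0.01187171]
```

View pics/k1.png

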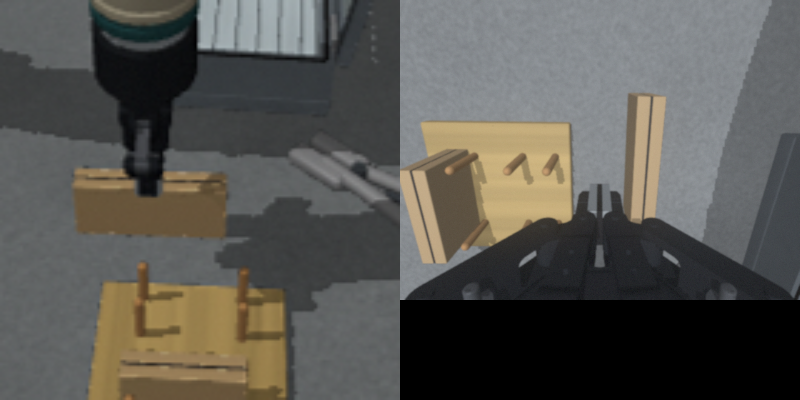

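>>> arm_command --pt "0 0 0 -2 0 0 0" --pt "0 0 0 -1.6 0 0 0" --pt "0 0 0 0 0 0 0" --pt "0 0 1 0 0 0 0" --pt "0 0 1 0 0 0 0" --pt "0 0 0.7 0 0 0 0" --pt "0 0 0.7 0 0 0 0" --pt "0 0 0.7 0 0 0 0" --pt "0 0 0.7 0 0 0 0" --pt "0 0 0.5 0 0 0 0" --pt "0 0 0 0 0 0 0" --pt "0 0 0 0 0 0 0"

```text
clock: 11.08
eef_pos: [440.7, -167.0, 17.8]
tool_rot: [2.86, 1.571, 2.762]
force: [0.0, -0.2, 0.5]
width: -0.0
```

```bash
python3 - <<'E'
from h import *
s=ctrl.read_state(); print(s["eef_pos"],s["force"],s["width"],s["torque"])
a=ctrl.get_image("side"); b=ctrl.get_image("wrist")
A=cv2.resize(a[200:340,220:360],(400,400)); B=cv2.resize(b,None,fx=.714,fy=.714); B=cv2.copyMakeBorder(B,0,100,0,0,0)
cv2.imwrite("pics/l1.png",np.hstack([A,B[:400]]))
E
```

```text
[ 440.68681347 -166.96735487   17.82243671] [ 0.03216109 -0.15244285  0.47375853] -0.042052964120875024 [-0.04770901  0.00573224 -0.01412563]
```

View pics/l1.png

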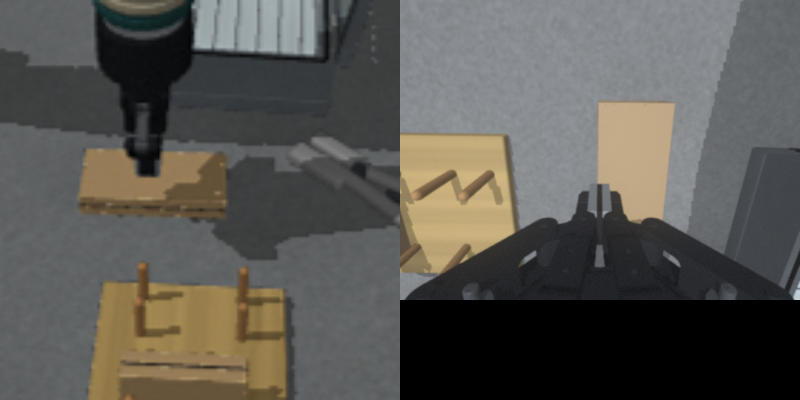

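It's lying flat: side crop (80–228, 150–215). I'll rise, open and measure it.

>>> arm_command --pt "1 0 0 3 0 0 0" --pt "1 0 0.6 4 0 0 0" --pt "1 0 0.6 4 0 0 0" --pt "1 0 0.6 0 0 0 0" --pt "1 0 0 0 0 0 0" --pt "1 0 0 0 0 0 0"

```text
clock: 11.68
eef_pos: [440.5, -149.5, 127.7]
tool_rot: [3.086, 1.571, 2.987]
force: [0.1, -0.1, -1.2]
width: 72.2
```

```bash
python3 - <<'E'
from h import *
s=ctrl.read_state(); C=calib("wrist"); M=C[3]; print(s["eef_pos"],s["tool_rot"],s["width"])
b=ctrl.get_image("wrist"); cv2.imwrite("pics/m1.png",b)
hsv=cv2.cvtColor(b,cv2.COLOR_BGR2HSV); m=cv2.inRange(hsv,(5,50,110),(25,200,255))
m[:, :170]=0
n,l,st,_=cv2.connectedComponentsWithStats(m)
for i in range(1,n):
    if st[i,4]>1500: print(i,st[i])
i=1+np.argmax(st[1:,4]); cnt=max(cv2.findContours((l==i).astype(np.uint8),cv2.RETR_EXTERNAL,cv2.CHAIN_APPROX_NONE)[0],key=len)
W=np.array([ray(u,v,22,"wrist",C)[:2] for u,v in cnt[:,0]],np.float32)
r=cv2.minAreaRect(W); print(r, cv2.boxPoints(r))
E
```

```text
[ 440.46742706 -149.47803538  127.65435394] [3.0855915  1.57070797 2.98724131] 72.23093823339552
1 [ 258  134   67  133 8324]
((444.5911560058594, -140.12054443359375), (59.580299377441406, 130.55801391601562), 83.95362854003906) [[ 376.53738 -162.86891]
 [ 506.3691  -176.62102]
 [ 512.6449  -117.37218]
 [ 382.8132  -103.62007]]
```

View pics/m1.png

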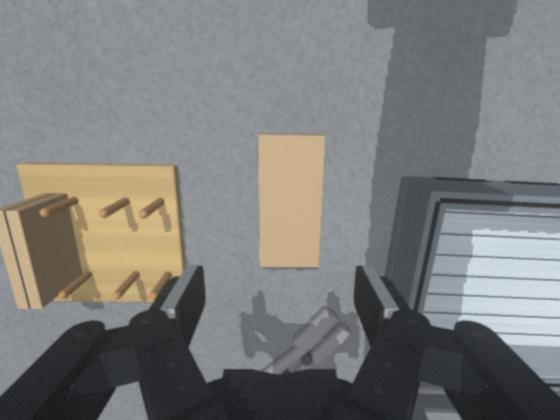

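Board centre (444.6, −140.1), yaw −6.05°, measured 59.6 × 130.6 mm, which matches. I'll grasp it across its width.

>>> arm_command --pt "1 0.41 0.94 0 0 0 -0.4" --pt "1 0 0 -3.5 0 0 0" --pt "1 0 0 -4 0 0 0" --pt "1 0 0 -4 0 0 0" --pt "1 0 0 -2.5 0 0 0" --pt "1 0 0 -1.3 0 0 0" --pt "1 0 0 0 0 0 0" --pt "1 0 0 -0.4 0 0 0" --pt "1 0 0 0 0 0 0"

```text
clock: 12.48
eef_pos: [442.5, -139.4, -23.3]
tool_rot: [2.871, 1.563, 2.765]
force: [-0.0, 0.3, 0.6]
width: 85.8
```

```bash
python3 - <<'E'
from h import *
s=ctrl.read_state(); C=calib("wrist"); M=C[3]; print(s["eef_pos"],s["tool_rot"],s["width"],s["force"])
a=ctrl.get_image("side"); b=ctrl.get_image("wrist")
A=cv2.resize(a[200:340,220:360],(400,400)); B=cv2.resize(b,None,fx=.714,fy=.714); B=cv2.copyMakeBorder(B,0,100,0,0,0)
cv2.imwrite("pics/n1.png",np.hstack([A,B[:400]]))
E
```

```text
[ 442.49221641 -139.36623707  -23.32021779] [2.87133501 1.56336029 2.76457748] 85.75130614700451 [-0.00073665  0.33431133  0.64720082]
```

View pics/n1.png

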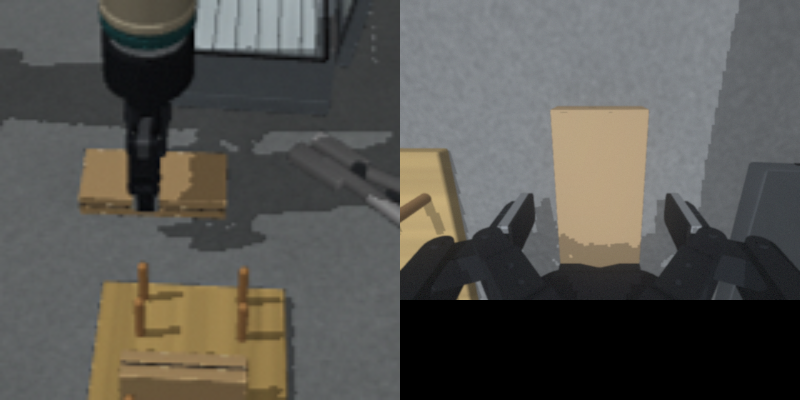

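```bash
python3 - <<'E'
from h import *
s=ctrl.read_state(); print(s["qpos"].round(3))
print(R.from_euler('xyz',s["tool_rot"]).as_matrix().round(3))
E
```

```text
[ 0.14   0.774  0.156  2.172 -0.494  0.235  2.2  ]
[[-0.005  0.106  0.994]
 [ 0.003  0.994 -0.106]
 [-1.     0.002 -0.006]]
```

>>> arm_command --pt "1 0 0 0.3 0.3 3 0" --pt "1 0 0 0 0.2 2.5 0" --pt "1 0 0 -0.6 0 0 0" --pt "1 0 0 -0.5 0 0 0" --pt "1 0 0 -0.4 0 0 0" --pt "1 0 0 0 0 0 0"

```text
clock: 13.08
eef_pos: [441.5, -138.5, -35.2]
tool_rot: [3.118, 1.467, 3.011]
force: [-0.9, 0.0, 0.3]
width: 85.4
```

```bash
python3 - <<'E'
from h import *
s=ctrl.read_state(); print(s["qpos"].round(3),s["eef_pos"],s["force"])
print(R.from_euler('xyz',s["tool_rot"]).as_matrix().round(3))
E
```

```text
[ 0.07   0.833  0.249  2.081 -0.469  0.387  2.161] [ 441.50709428 -138.45358206  -35.19116253] [-0.86631346  0.001606    0.27072398]
[[-0.103  0.107  0.989]
 [ 0.013  0.994 -0.106]
 [-0.995  0.002 -0.104]]
```

>>> arm_command --pt "0 0 0 0 0 0 0" --pt "0 0 0 0 0 0 0" --pt "0 0 0 0 0 0 0" --pt "0 0 0 0 0 0 0" --pt "0 0 0 0 0 0 0" --pt "0 0 0 0 0 0 0"

```text
clock: 13.58
eef_pos: [442.8, -139.0, -33.9]
tool_rot: [3.125, 1.469, 3.019]
force: [0.4, 0.1, 6.1]
width: 58.5
```

```bash
python3 - <<'E'
from h import *
s=ctrl.read_state(); C=calib("wrist"); M=C[3]; print(s["eef_pos"],s["tool_rot"],s["width"],s["force"])
a=ctrl.get_image("side"); b=ctrl.get_image("wrist")
A=cv2.resize(a[200:340,220:360],(400,400)); B=cv2.resize(b,None,fx=.714,fy=.714); B=cv2.copyMakeBorder(B,0,100,0,0,0)
cv2.imwrite("pics/o1.png",np.hstack([A,B[:400]]))
E
```

```text
[ 442.83112087 -139.00119968  -33.89455339] [3.12524202 1.46892248 3.01851763] 58.483658018003645 [0.41798223 0.05757988 6.05290039]
```

View pics/o1.png

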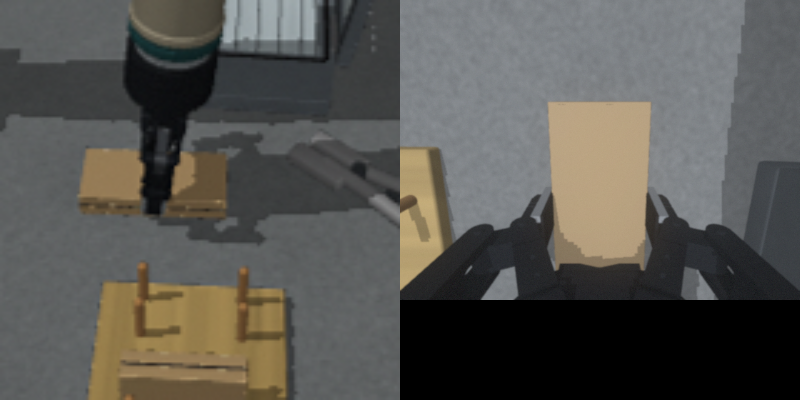

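>>> arm_command --pt "0 0 0 0.6 0 0 0" --pt "0 0 0 2 0 0 0" --pt "0 0 0 3 0 0 0" --pt "0 0 0 3 0 0 0" --pt "0 0 0 3 0 0 0" --pt "0 0 0 0 0 0 0" --pt "0 1.2 2.75 0 0 0 -0.3" --pt "0 1.2 2.75 0 0 0 -0.3" --pt "0 1.2 2.75 0 0 0 -0.3" --pt "0 1.2 2.75 0 0 0 -0.3" --pt "0 1.2 2.75 0 0 0 -0.3" --pt "0 1.1 2.75 0 0 0 -0.3" --pt "0 1.1 2.75 0 0 0 -0.3" --pt "0 1.1 2.75 0 0 0 0" --pt "0 0 0 0 0 0 0" --pt "0 0 0 0 0 0 0"

```text
clock: 15.02
eef_pos: [536.1, 83.7, 80.9]
tool_rot: [3.119, 1.468, 2.981]
force: [-0.3, -0.9, -1.5]
width: 58.4
```

```bash
python3 - <<'E'
from h import *
s=ctrl.read_state(); C=calib("wrist"); M=C[3]; print(s["eef_pos"],s["tool_rot"],s["width"],s["force"],s["qpos"].round(2))
print(R.from_euler('xyz',s["tool_rot"]).as_matrix().round(3))
a=ctrl.get_image("side"); b=ctrl.get_image("wrist"); c=ctrl.get_image("scene")
cv2.imwrite("pics/p2.png",b)
A=cv2.resize(a[100:260,240:400],(400,400)); B=cv2.resize(c[130:290,220:380],(400,400))
cv2.imwrite("pics/p1.png",np.hstack([A,B]))
E
```

```text
[536.09498893  83.7263138   80.85029619] [3.11872645 1.46842479 2.98060937] 58.40579397062627 [-0.2644982  -0.88121984 -1.45741717] [-0.45  0.72  0.43  1.83 -0.43  0.79  1.66]
[[-0.101  0.138  0.985]
 [ 0.016  0.99  -0.137]
 [-0.995  0.002 -0.102]]
```

View pics/p1.png

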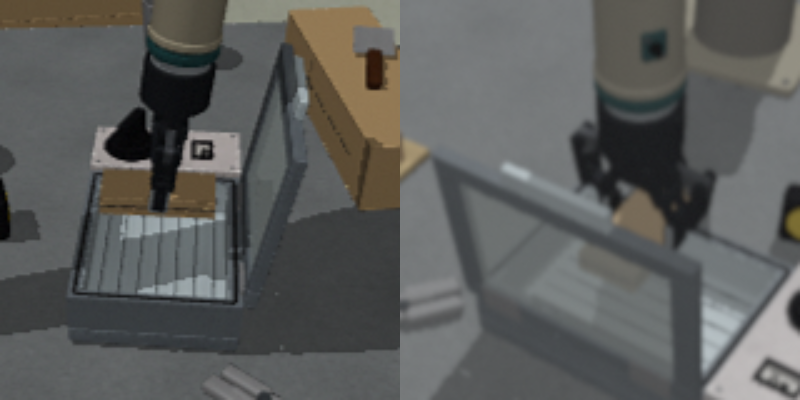

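View pics/p2.png

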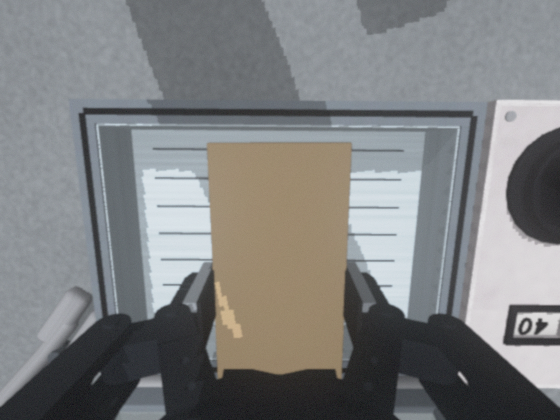

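>>> arm_command --pt "0 0 0 -1.5 0 0 0" --pt "0 0 0 -2 0 0 0" --pt "0 0 0 -2 0 0 0" --pt "0 0 0 -1.5 0 0 0" --pt "0 0 0 -0.8 0 0 0" --pt "0 0 0 -0.4 0 0 0" --pt "0 0 0 -0.2 0 0 0" --pt "0 0 0 -0.2 0 0 0" --pt "0 0 0 0 0 0 0" --pt "0 0 0 0 0 0 0"

```text
clock: 16.0
eef_pos: [536.8, 81.2, -3.8]
tool_rot: [3.122, 1.47, 2.979]
force: [0.1, 0.3, -1.1]
width: 58.5
```

```bash
python3 - <<'E'
from h import *
s=ctrl.read_state(); print(s["eef_pos"],s["width"],s["force"])
E
```

```text
[536.76793882  81.17837351  -3.75967862] 58.49611065198891 [ 0.05679554  0.26056084 -1.061087  ]
```

>>> arm_command --pt "0 0 0 -0.2 0 0 0" --pt "0 0 0 -0.1 0 0 0" --pt "0 0 0 0 0 0 0" --pt "0 0 0 0 0 0 0"

```text
clock: 16.33
eef_pos: [536.2, 81.3, -7.3]
tool_rot: [3.125, 1.469, 2.982]
force: [0.7, -0.5, -0.8]
width: 58.8
```

>>> arm_command --pt "0 0 0 -0.1 0 0 0" --pt "0 0 0 0 0 0 0" --pt "0 0 0 0 0 0 0"

```text
clock: 16.58
eef_pos: [536.4, 81.3, -7.9]
tool_rot: [3.122, 1.469, 2.979]
force: [-1.2, 0.5, 6.1]
width: 58.4
```

>>> arm_command --pt "0.85 0 0 0 0 0 0" --pt "0.85 0 0 0 0 0 0" --pt "0.85 0 0 0 0 0 0" --pt "0.85 0 0 1 0 0 0" --pt "0.85 0 0 2 0 0 0" --pt "0.85 0 0 3 0 0 0" --pt "0.85 -0.3 0 4 0 0 0" --pt "0.85 -0.7 0 4 0 0 0" --pt "0.85 -0.7 0 4 0 0 0" --pt "0.85 0 0 0 0 0 0" --pt "0.85 0 0 0 0 0 0"

```text
clock: 17.5
eef_pos: [520.7, 81.4, 174.5]
tool_rot: [3.101, 1.474, 2.958]
force: [-0.6, -0.7, -0.9]
width: 72.9
```

```bash
python3 - <<'E'
from h import *
s=ctrl.read_state(); print(s["eef_pos"],s["width"],s["force"],s["qpos"].round(2))
a=ctrl.get_image("side"); b=ctrl.get_image("wrist"); c=ctrl.get_image("scene")
cv2.imwrite("pics/q2.png",b)
A=cv2.resize(a[100:260,240:400],(400,400)); B=cv2.resize(c[130:290,220:380],(400,400))
cv2.imwrite("pics/q1.png",np.hstack([A,B]))
for l in["lid_lip"]:
  for cm in("side","scene"): print(ctrl.spot_in(l,cm))
E
```

```text
[520.68700532  81.38351381 174.52989158] 72.89871300894906 [-0.64470437 -0.65535717 -0.85334904] [-0.51  0.57  0.51  1.8  -0.36  0.96  1.59]
[{'centre': [655.8, 26.1, 191.1], 'conf': 0.91}]
[{'centre': [666.3, 75.9, 184.2], 'conf': 0.61}]
```

View pics/q1.png

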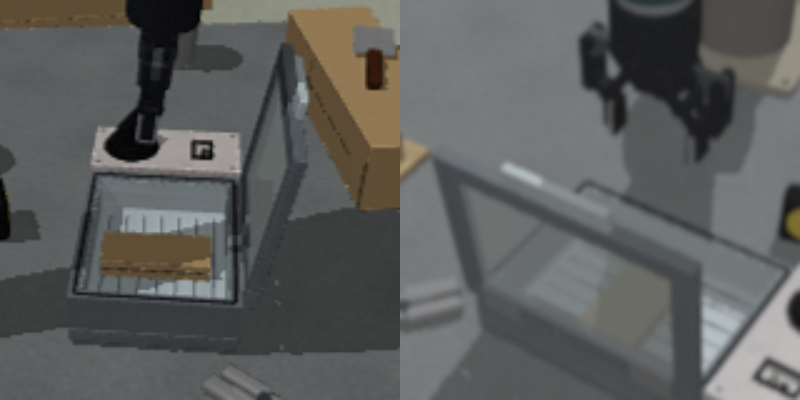

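View pics/q2.png

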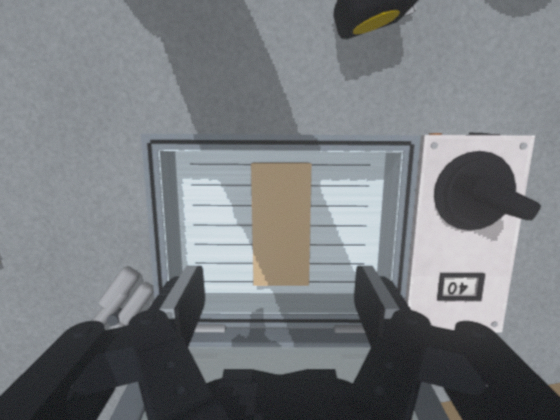

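Board lies flat in the box, well clear of the walls; the window shows "40" slightly off centre. Next the lid: estimating its angle.

```bash
cat >> h.py <<'E'
BX=np.array([543.5,79.5]); BY=-0.143
def bw(x,y,z): c,s=np.cos(BY),np.sin(BY); return np.array([BX[0]+c*x-s*y,BX[1]+s*x+c*y,z])
def lidp(th,r,o,y): return bw(95-r*np.cos(th)+o*np.sin(th),y,72.5+r*np.sin(th)+o*np.cos(th))
E
python3 - <<'E'
from h import *
out=[]
for th in (1.58,1.68,1.75):
    ims=[]
    for n,(x0,y0,x1,y1) in (("side",(310,100,400,240)),("scene",(220,170,370,310))):
        im=ctrl.get_image(n) if False else None
        ims.append((n,x0,y0,x1,y1))
    out.append(th)
A=ctrl.get_image("side");B=ctrl.get_image("scene")
rows=[]
for th in out:
    r=[]
    for im,n,(x0,y0) in((A,"side",(295,100)),(B,"scene",(220,170))):
        k=4; z=cv2.resize(im[y0:y0+100,x0:x0+100] if n=="side" else im[y0:y0+100,x0:x0+100],None,fx=k,fy=k)
        for o,col in((0,(0,0,255)),(14,(0,255,0))):
            P=[lidp(th,0,o,-125),lidp(th,190,o,-125),lidp(th,190,o,125),lidp(th,0,o,125)]
            p=((proj(np.array(P),n)-[x0,y0]+.5)*k).astype(int); cv2.polylines(z,[p.reshape(-1,1,2)],False,col,1)
        r.append(z)
    rows.append(np.hstack(r))
for i,r in enumerate(rows): cv2.imwrite(f"pics/r{i}.png",r)
cv2.imwrite("pics/r.png",cv2.resize(np.vstack(rows),(533,800))[:,:])
E
python3 -c "
import cv2,numpy as np
a=[cv2.imread(f'pics/r{i}.png')[:300,:400] for i in range(3)]
cv2.imwrite('pics/rr.png',cv2.resize(np.hstack(a),(800,200)))
cv2.imwrite('pics/rs.png',np.hstack([a[0],a[2]]))"
```

```text
(no output)
```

View pics/rs.png

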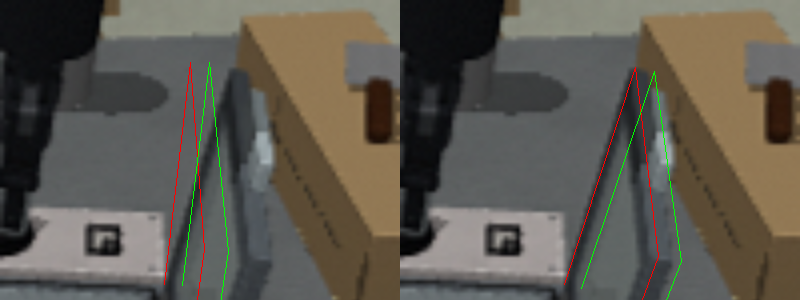

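View pics/r1.png

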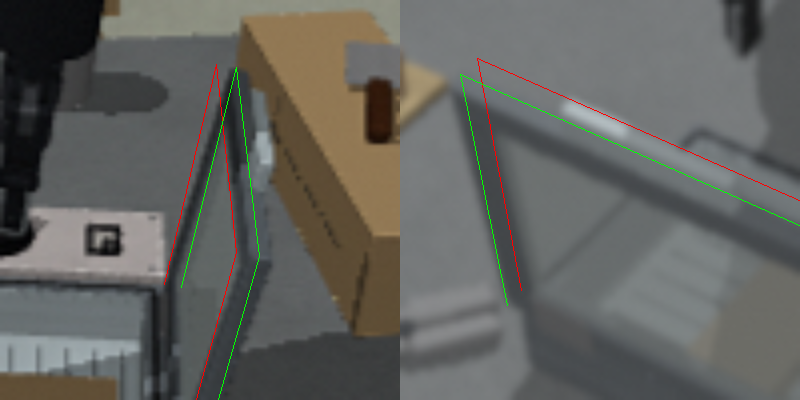

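```bash
python3 - <<'E'
from h import *
r=192; prev=None
for th in list(np.arange(1.75,-.01,-.125)):
    P=lidp(th,r,14,0); e=P+np.array([.99,-.143,0])*11-np.array([3.5,-.6,34.8])
    print(round(th,3),e.round(1), None if prev is None else ((e-prev)/10).round(2)); prev=e
E
```

```text
1.75 [692.4  58.1 224.1] None
1.625 [669.1  61.5 228.7] [-2.34  0.34  0.45]
1.5 [645.3  64.9 230.2] [-2.38  0.34  0.15]
1.375 [621.5  68.4 228.8] [-2.38  0.34 -0.15]
1.25 [598.1  71.7 224.3] [-2.34  0.34 -0.44]
1.125 [575.5  75.  217. ] [-2.27  0.33 -0.73]
1.0 [553.9  78.1 206.8] [-2.16  0.31 -1.01]
0.875 [533.7  81.  194. ] [-2.02  0.29 -1.28]
0.75 [515.3  83.6 178.8] [-1.84  0.27 -1.52]
0.625 [498.9  86.  161.4] [-1.64  0.24 -1.74]
0.5 [484.8  88.  142. ] [-1.41  0.2  -1.94]
0.375 [473.2  89.7 121.1] [-1.16  0.17 -2.1 ]
0.25 [464.2  91.   98.8] [-0.89  0.13 -2.23]
0.125 [458.1  91.9  75.5] [-0.61  0.09 -2.32]
0.0 [454.9  92.4  51.7] [-0.32  0.05 -2.38]
```

>>> arm_command --pt "0.3 0 0 3 0 0 0" --pt "0 0 0 3.8 0 0 0" --pt "0 0 0 3.8 0 0 0" --pt "0 3 -0.4 0 0 0 0" --pt "0 3.4 -0.4 0 0 0 0" --pt "0 3.4 -0.5 0 0 0 0" --pt "0 3.4 -0.5 0 0 0 0" --pt "0 3.4 -0.5 0 0 0 0" --pt "0 3 -0.4 0 0 0 0" --pt "0 3 -0.4 0 0 0 0" --pt "0 0 0 0 0 0 0" --pt "0 0 0 0 0 0 0"

```text
clock: 18.85
eef_pos: [745.4, 48.9, 274.1]
tool_rot: [-3.139, 1.465, 3.0]
force: [-0.5, 0.4, -0.5]
width: -0.1
```

```bash
python3 - <<'E'
from h import *
s=ctrl.read_state(); print(s["eef_pos"],s["width"],s["force"],s["qpos"].round(2))
print(R.from_euler('xyz',s["tool_rot"]).as_matrix().round(3))
a=ctrl.get_image("side"); c=ctrl.get_image("scene")
cv2.imwrite("pics/s1.png",np.hstack([cv2.resize(a[40:240,220:420],(400,400)),cv2.resize(c[80:280,180:380],(400,400))]))
E
```

```text
[745.43283368  48.94552411 274.14179061] -0.14901993304392833 [-0.53876979  0.41993968 -0.54570073] [-0.28  0.86  0.51  0.91 -0.38  1.55  1.55]
[[-0.104  0.143  0.984]
 [ 0.015  0.99  -0.143]
 [-0.994 -0.    -0.105]]
```

View pics/s1.png

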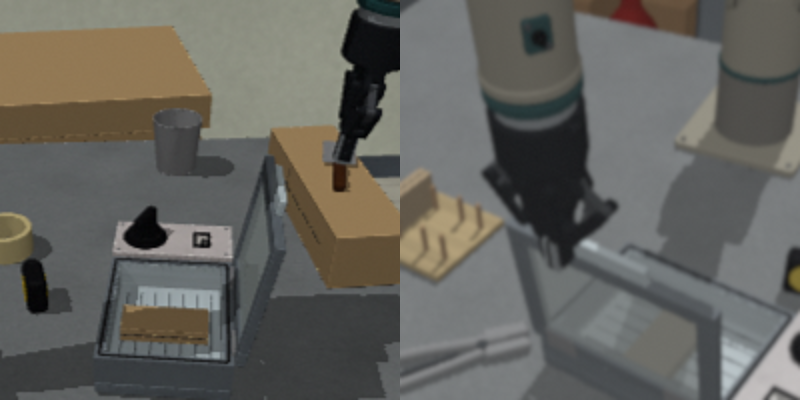

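>>> arm_command --pt "0 0 0.2 -2.5 0 0 0" --pt "0 0 0.2 -2.5 0 0 0" --pt "0 0 0 0 0 0 0" --pt "0 -2 0.29 0 0 0 0" --pt "0 -2 0.29 0 0 0 0" --pt "0 -1 0.14 0 0 0 0" --pt "0 -1 0.14 0.2 0 0 0" --pt "0 -1 0.14 0.2 0 0 0" --pt "0 0 0 0 0 0 0"

```text
clock: 19.7
eef_pos: [673.9, 65.1, 234.5]
tool_rot: [3.108, 1.47, 2.966]
force: [0.3, 0.9, 0.5]
width: 0.2
```

```bash
python3 - <<'E'
from h import *
s=ctrl.read_state(); print(s["eef_pos"],s["width"],s["force"],s["qpos"].round(2))
a=ctrl.get_image("side"); c=ctrl.get_image("scene")
cv2.imwrite("pics/s2.png",np.hstack([cv2.resize(a[40:240,220:420],(400,400)),cv2.resize(c[80:280,180:380],(400,400))]))
E
```

```text
[673.9433094   65.13411829 234.47481551] 0.22334718205239765 [0.25042853 0.91016401 0.48992305] [-0.38  0.75  0.52  1.27 -0.37  1.32  1.58]
```

View pics/s2.png

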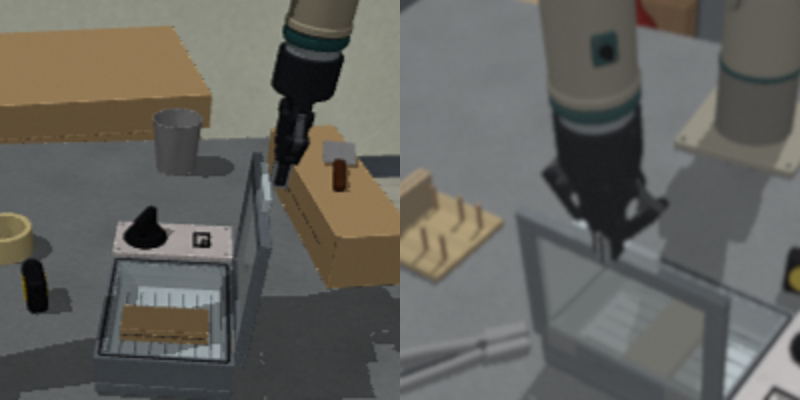

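>>> arm_command --pt "0 -2.87 0.1 -0.4 0 0 0" --pt "0 -2.38 0.3 -0.3 0 0 0" --pt "0 -2.34 0.3 -0.5 0 0 0" --pt "0 -2.27 0.3 -0.8 0 0 0" --pt "0 -2.16 0.3 -1.05 0 0 0" --pt "0 -2.02 0.29 -1.3 0 0 0" --pt "0 -1.84 0.27 -1.55 0 0 0" --pt "0 -1.64 0.24 -1.75 0 0 0" --pt "0 -1.41 0.2 -1.95 0 0 0" --pt "0 0 0 0 0 0 0" --pt "0 0 0 0 0 0 0"

```text
clock: 20.72
eef_pos: [486.1, 87.2, 135.7]
tool_rot: [3.128, 1.468, 2.985]
force: [0.6, -0.0, 0.8]
width: -0.1
```

```bash
python3 - <<'E'
from h import *
s=ctrl.read_state(); print(s["eef_pos"],s["width"],s["force"],s["qpos"].round(2))
a=ctrl.get_image("side"); c=ctrl.get_image("scene")
cv2.imwrite("pics/s3.png",np.hstack([cv2.resize(a[40:240,220:420],(400,400)),cv2.resize(c[80:280,180:380],(400,400))]))
E
```

```text
[486.08406701  87.24249434 135.73760655] -0.10307681342248755 [ 0.63268047 -0.0122732   0.80265305] [-0.53  0.59  0.49  1.92 -0.4   0.84  1.62]
```

View pics/s3.png

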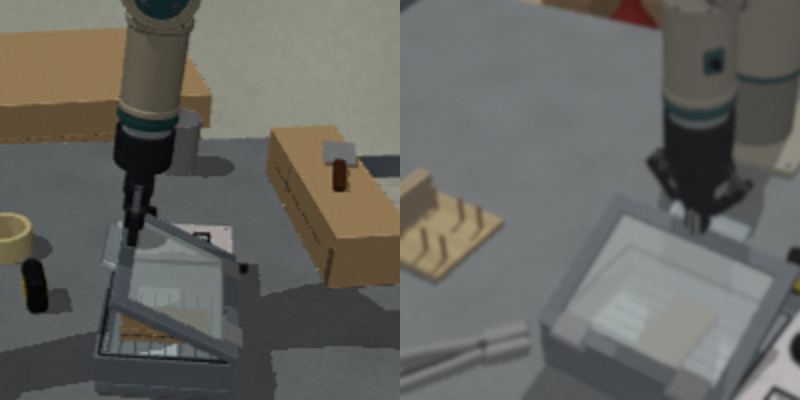

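>>> arm_command --pt "0 -1 0.15 -2.1 0 0 0" --pt "0 -0.7 0.1 -2.2 0 0 0" --pt "0 -0.4 0.05 -2.2 0 0 0" --pt "0 -0.1 0 -1 0 0 0" --pt "0 0 0 -0.5 0 0 0" --pt "0 0 0 0 0 0 0" --pt "0 0 0 0 0 0 0"

```text
clock: 21.4
eef_pos: [465.7, 89.9, 56.3]
tool_rot: [3.122, 1.471, 2.979]
force: [-0.1, 0.3, -0.1]
width: -0.1
```

>>> arm_command --pt "0 0 0 -0.2 0 0 0" --pt "0 0 0 -0.1 0 0 0" --pt "0 0 0 0 0 0 0"

```text
clock: 21.65
eef_pos: [464.9, 90.2, 53.1]
tool_rot: [3.12, 1.471, 2.978]
force: [0.9, -0.1, 0.5]
width: 0.2
```

>>> arm_command --pt "0 0 0 -0.2 0 0 0" --pt "0 0 0 0 0 0 0" --pt "0 0 0 0 0 0 0"

```text
clock: 21.9
eef_pos: [464.1, 90.3, 50.7]
tool_rot: [3.124, 1.469, 2.982]
force: [0.3, 0.5, 1.3]
width: 0.1
```

>>> arm_command --pt "0 0 0 -0.2 0 0 0" --pt "0 0 0 0 0 0 0" --pt "0 0 0 0 0 0 0"

```text
clock: 22.15
eef_pos: [464.0, 90.3, 49.2]
tool_rot: [3.119, 1.469, 2.976]
force: [-1.4, -0.0, 7.8]
width: 0.0
```

>>> arm_command --pt "0 0 0 -0.1 0 0 0" --pt "0 0 0 0 0 0 0" --pt "0 0 0 0 0 0 0"

```text
clock: 22.4
eef_pos: [464.1, 90.4, 49.0]
tool_rot: [3.112, 1.469, 2.969]
force: [-2.4, -0.9, 17.8]
width: -0.2
```

>>> arm_command --pt "0 0 0 2 0 0 0" --pt "0 0 0 3.5 0 0 0" --pt "0 0 0 3.5 0 0 0" --pt "0 0 0 3.5 0 0 0" --pt "0 0 0 0 0 0 0" --pt "0 0 0 0 0 0 0"

```text
clock: 22.9
eef_pos: [465.0, 90.6, 174.1]
tool_rot: [3.106, 1.472, 2.963]
force: [0.2, 0.1, -0.4]
width: -0.3
```

```bash
python3 - <<'E'
from h import *
s=ctrl.read_state(); print(s["eef_pos"],s["width"],s["force"],s["qpos"].round(2))
a=ctrl.get_image("side"); c=ctrl.get_image("scene"); b=ctrl.get_image("wrist"); cv2.imwrite("pics/t2.png",b)
z=a.copy()
k=5;x0,y0=260,140; A=cv2.resize(a[y0:y0+105,x0:x0+80],None,fx=k,fy=k)
for o in(0,14):
    P=[lidp(0,0,o,-125),lidp(0,190,o,-125),lidp(0,190,o,125),lidp(0,0,o,125)]
    p=((proj(np.array(P),"side")-[x0,y0]+.5)*k).astype(int); cv2.polylines(A,[p.reshape(-1,1,2)],True,(0,0,255) if o else (0,255,0),1)
cv2.imwrite("pics/t1.png",np.hstack([A,cv2.resize(c[180:320,230:345],(400,525))]))
E
```

```text
[465.01274976  90.57691061 174.05767098] -0.32275231214690736 [ 0.21996834  0.0774403  -0.40237714] [-0.59  0.51  0.54  1.94 -0.36  0.89  1.58]
```

View pics/t1.png

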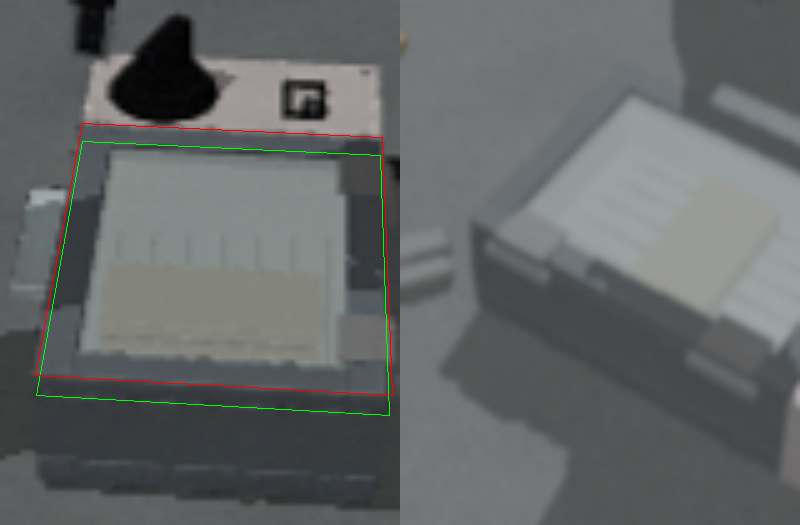

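View pics/t2.png

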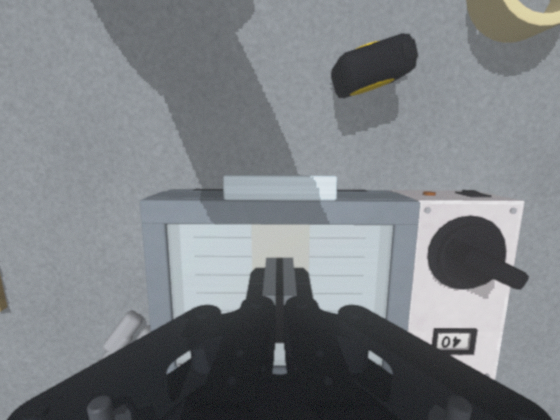

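Lid shut: the drawn shut outline (red) coincides with its edges, and force rose to 18 N at the stop. Window shows about 40. Moving over to look at the knob.

>>> arm_command --pt "0.5 0.3 3.3 0.6 -0.2 -1.2 0" --pt "0.5 0.3 3.3 0.6 -0.2 -1.2 0" --pt "0.5 0.3 3.3 0.6 -0.2 -1.2 0" --pt "0.5 0.3 3.3 0.6 -0.2 -1.2 0" --pt "0.5 0.3 3.3 0.6 0 -1.0 0" --pt "0.5 0 0 0 0 0 0" --pt "0.5 0 0 0 0 0 0"

```text
clock: 23.63
eef_pos: [477.4, 257.1, 200.9]
tool_rot: [2.874, 1.569, 2.736]
force: [-0.4, 0.1, 0.3]
width: 42.5
```

```bash
python3 - <<'E'
from h import *
s=ctrl.read_state(); print(s["eef_pos"],s["width"],s["force"],s["qpos"].round(2))
print(R.from_euler('xyz',s["tool_rot"]).as_matrix().round(3))
C=calib("wrist"); b=ctrl.get_image("wrist"); 
for P in (bw(-46,173,113),bw(-46,173,126)): print(P,proj(P,"wrist",C))
g=cv2.convertScaleAbs(b,alpha=2.2,beta=30); p=proj(bw(-46,173,113),"wrist",C)[0].astype(int)
cv2.imwrite("pics/u1.png",b); y0=max(0,p[1]-90);x0=max(0,p[0]-100); print(x0,y0); cv2.imwrite("pics/u2.png",cv2.resize(g[y0:y0+190,x0:x0+200],None,fx=3,fy=3))
E
```

```text
[477.4451723  257.14871576 200.91423475] 42.49424290373183 [-0.41642869  0.07481208  0.25983121] [-0.92  0.52  0.56  1.82 -0.35  0.9   1.24]
[[-0.002  0.137  0.991]
 [ 0.001  0.991 -0.137]
 [-1.     0.001 -0.002]]
[522.6242976  257.28977769 113.        ] [[286.64372827 252.25390427]]
[522.6242976  257.28977769 126.        ] [[286.97771171 258.29707309]]
186 162
```

View pics/u1.png

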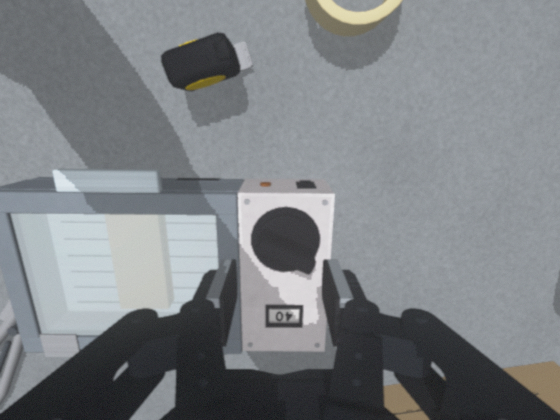

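View pics/u2.png

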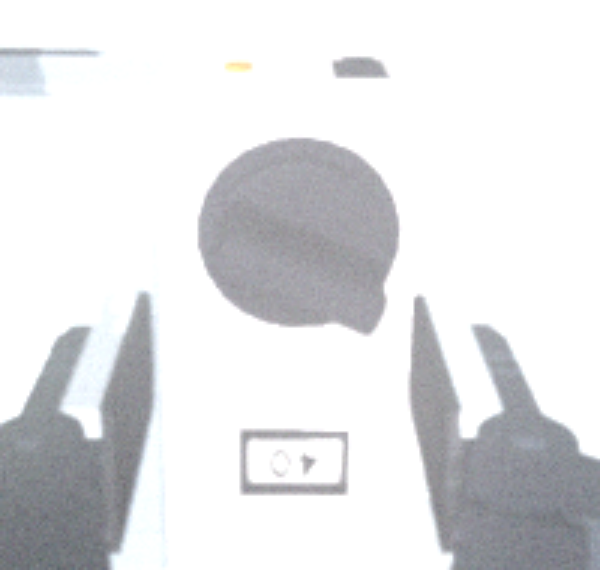

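```bash
python3 - <<'E'
import cv2,numpy as np
b=cv2.imread("pics/u1.png").astype(float)
for n,(x0,y0,x1,y1) in {"k":(240,195,335,285),"w":(255,295,315,335)}.items():
    z=b[y0:y1,x0:x1]
    z=np.clip((z-5)*5,0,255) if n=="k" else z
    cv2.imwrite(f"pics/v_{n}.png",cv2.resize(z.astype(np.uint8),None,fx=8 if n=="w" else 6,fy=8 if n=="w" else 6,interpolation=cv2.INTER_CUBIC))
E
```

```text
(no output)
```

View pics/v_k.png

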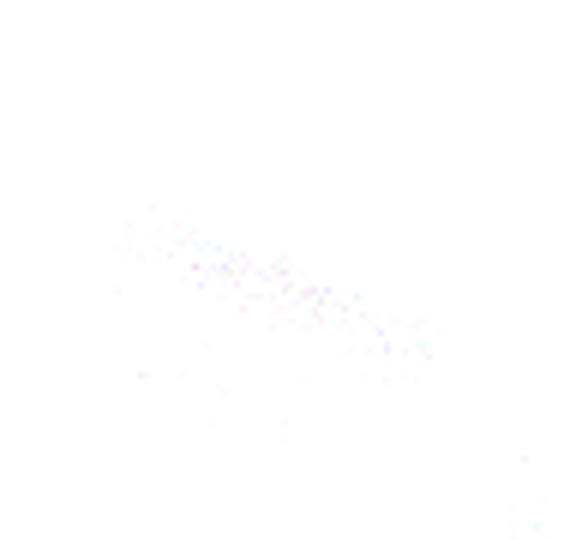

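View pics/v_w.png

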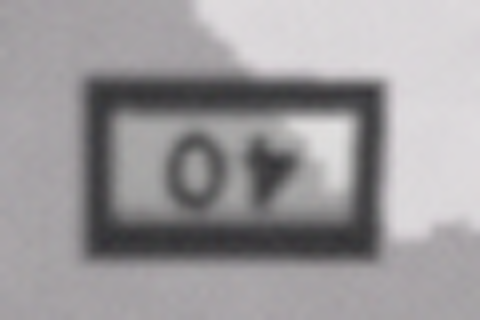

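```bash
python3 - <<'E'
import cv2,numpy as np
b=cv2.imread("pics/u1.png").astype(float).mean(2)
z=b[200:280,245:325]; print(np.percentile(z,[1,10,30,50,60]))
z=np.clip((cv2.GaussianBlur(z,(0,0),.7)-40)*8,0,255); cv2.imwrite("pics/v_k2.png",cv2.resize(z.astype(np.uint8),None,fx=7,fy=7,interpolation=cv2.INTER_CUBIC))
E
```

```text
[ 55.66666667  59.66666667  62.66666667  66.33333333 162.46666667]
```

View pics/v_k2.png

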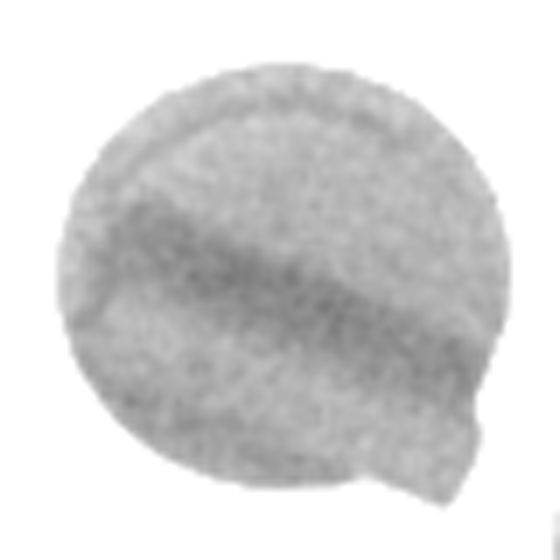

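```bash
python3 - <<'E'
from h import *
C=calib("wrist")
f=lambda x,y,z: ray(x/7+245,y/7+200,z,"wrist",C)
A=f(480,430,126);B=f(445,505,126);print(A,B,np.linalg.norm(A-B)); m=(A+B)/2; k=bw(-46,173,0)
d=m-k; print("end dir",np.degrees(np.arctan2(d[1],d[0])),np.hypot(d[0],d[1]))
a,b=f(140,200,94),f(480,345,94); d=b-a; print("base edge",a,b,np.degrees(np.arctan2(d[1],d[0])))
e=A-B; print("end edge",np.degrees(np.arctan2(e[1],e[0])))
# skirt: ellipse
P=[f(60,270,90),f(510,270,90),f(290,62,90),f(290,490,90)]
for p in P: print(p.round(1))
E
```

```text
[529.54484393 278.12514157 126.        ] [539.6189394  272.43332217 126.        ] 11.570834357308147
end dir 56.38800516323842 21.60103047501731
base edge [503.6089754  236.38211369  94.        ] [532.32032297 281.17155064  94.        ] 57.33893311294457
end edge 150.5337437553235
[514.  222.9  90. ]
[523.1 286.9  90. ]
[487.8 259.8  90. ]
[553.4 250.9  90. ]
```

>>> arm_command --pt "0.6 0.45 -0.1 0 0 0 6.8" --pt "0.6 0.45 -0.1 0 0 0 6.8" --pt "0.6 0.45 -0.1 0 0 0 6.8" --pt "0.6 0.45 -0.1 0 0 0 6.8" --pt "0.6 0.45 0 0 0 0 6.8" --pt "0.6 0.45 0 0 0 0 6.8" --pt "0.6 0.45 0 0 0 0 6.8" --pt "0.6 0.45 0 0 0 0 6.8" --pt "0.6 0.45 0 0 0 0 6.8" --pt "0.6 0.45 0 0 0 0 6.8" --pt "0.6 0 0 0 0 0 0" --pt "0.6 0 0 0 0 0 0"

```text
clock: 24.68
eef_pos: [523.9, 248.9, 201.7]
tool_rot: [2.043, 1.567, 3.081]
force: [-0.6, -0.3, -0.3]
width: 51.1
```

```bash
python3 - <<'E'
from h import *
s=ctrl.read_state(); print(s["eef_pos"],s["width"],s["force"],s["qpos"].round(2))
print(R.from_euler('xyz',s["tool_rot"]).as_matrix().round(3))
C=calib("wrist"); b=ctrl.get_image("wrist"); cv2.imwrite("pics/w1.png",b)
print(proj(bw(-46,173,126),"wrist",C))
z=np.clip((cv2.GaussianBlur(b.astype(float).mean(2),(0,0),.7)-40)*6,0,255)
cv2.imwrite("pics/w2.png",cv2.resize(z[170:350,180:380].astype(np.uint8),None,fx=3.5,fy=3.5))
E
```

```text
[523.86232273 248.86330073 201.71917571] 51.08681871791852 [-0.55424521 -0.31393828 -0.28943644] [-0.64  0.53  0.22  1.71 -0.14  0.92  2.25]
[[-0.004 -0.861  0.508]
 [ 0.     0.508  0.861]
 [-1.     0.003 -0.002]]
[[283.67861867 217.39445462]]
```

View pics/w1.png

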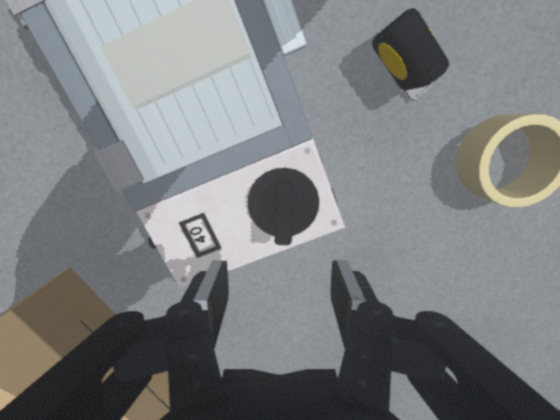

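View pics/w2.png

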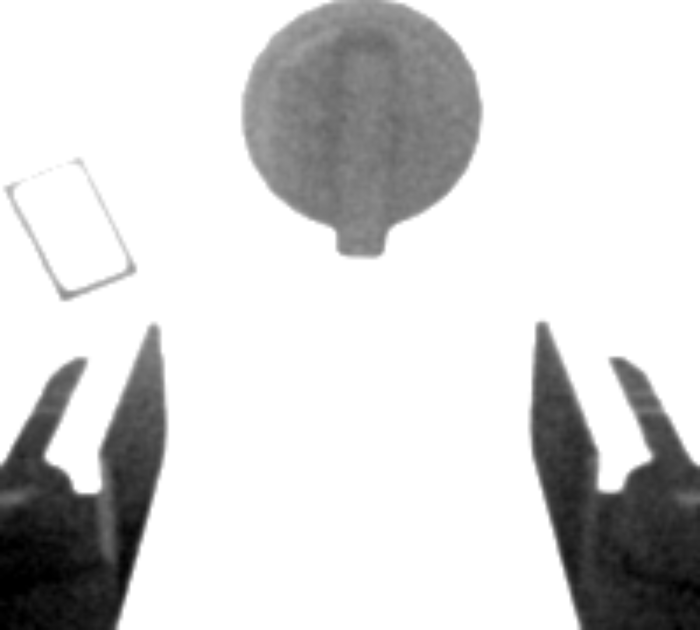

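>>> arm_command --pt "0.6 -0.13 0.81 0 0 0 0" --pt "0.6 0 0 -3 0 0 0" --pt "0.6 0 0 -3.5 0 0 0" --pt "0.6 0 0 -3 0 0 0" --pt "0.6 0 0 -2 0 0 0" --pt "0.6 0 0 -1.5 0 0 0" --pt "0.6 0 0 -0.6 0 0 0" --pt "0.6 0 0 0 0 0 0" --pt "0.6 0 0 0 0 0 0"

```text
clock: 25.48
eef_pos: [522.8, 259.8, 67.0]
tool_rot: [1.196, 1.569, 2.239]
force: [-0.6, 0.8, -0.7]
width: 51.2
```

```bash
python3 - <<'E'
from h import *
s=ctrl.read_state(); print(s["eef_pos"],s["width"],s["force"],s["qpos"].round(2))
print(R.from_euler('xyz',s["tool_rot"]).as_matrix().round(3))
C=calib("wrist"); b=ctrl.get_image("wrist"); cv2.imwrite("pics/x1.png",b)
z=np.clip((cv2.GaussianBlur(b.astype(float).mean(2),(0,0),.7)-20)*4,0,255)
cv2.imwrite("pics/x2.png",cv2.resize(z[100:350,130:430].astype(np.uint8),None,fx=2.5,fy=2.5))
E
```

```text
[522.76172003 259.81913561  66.97445778] 51.19531812607346 [-0.56816269  0.81803024 -0.67171182] [-0.62  0.71  0.17  1.82 -0.19  0.63  2.29]
[[-0.001 -0.864  0.503]
 [ 0.002  0.503  0.864]
 [-1.     0.002  0.001]]
```

View pics/x2.png

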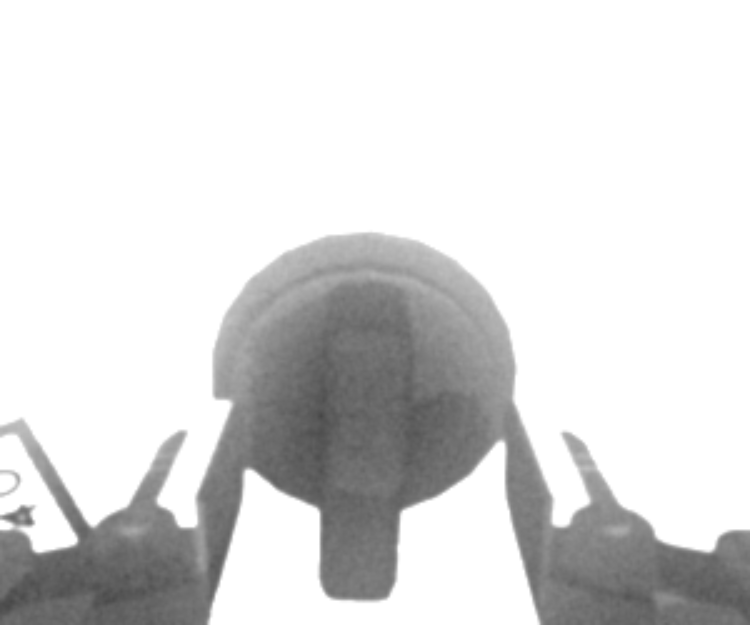

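>>> arm_command --pt "0.4 0.05 -0.27 0 0 0 0" --pt "0 0 0 0 0 0 0" --pt "0 0 0 0 0 0 0" --pt "0 0 0 0 0 0 0" --pt "0 0 0 0 0 0 0" --pt "0 0 0 0 0 0 0"

```text
clock: 26.03
eef_pos: [523.5, 256.7, 67.8]
tool_rot: [0.838, 1.568, 1.881]
force: [-0.7, -0.3, 6.3]
width: 14.7
```

>>> arm_command --pt "0 0 0 0 0 0 -6" --pt "0 0 0 0 0 0 -6" --pt "0 0 0 0 0 0 -6" --pt "0 0 0 0 0 0 -6" --pt "0 0 0 0 0 0 0"

```text
clock: 26.45
eef_pos: [523.4, 256.8, 67.8]
tool_rot: [0.94, 1.568, 1.56]
force: [-1.4, -1.4, 6.1]
width: 14.6
```

>>> arm_command --pt "0 0 0 0 0 0 -6" --pt "0 0 0 0 0 0 -6" --pt "0 0 0 0 0 0 -6" --pt "0 0 0 0 0 0 -6" --pt "0 0 0 0 0 0 -6" --pt "0 0 0 0 0 0 -6" --pt "0 0 0 0 0 0 -6" --pt "0 0 0 0 0 0 0" --pt "0 0 0 0 0 0 0"

```text
clock: 27.2
eef_pos: [523.4, 257.1, 67.8]
tool_rot: [1.229, 1.567, 1.121]
force: [-0.7, -0.7, 6.3]
width: 14.9
```

```bash
python3 - <<'E'
from h import *
s=ctrl.read_state(); print(s["eef_pos"],s["width"],s["force"],s["torque"],s["qpos"].round(2))
M=R.from_euler('xyz',s["tool_rot"]).as_matrix(); print("jaw yaw",np.degrees(np.arctan2(M[1,1],M[0,1])))
b=ctrl.get_image("wrist"); cv2.imwrite("pics/y1.png",b)
c=ctrl.get_image("scene"); crop(c,350,260,400,300,10,"pics/y2.png")
E
```

```text
[523.40467436 257.1388653   67.77404756] 14.916610325641479 [-0.72521992 -0.70526906  6.31084438] [-0.09203756  0.36188905 -0.02606567] [-0.81  0.75  0.49  1.83 -0.54  0.69  1.46]
jaw yaw 83.8081818518639
```

View pics/y1.png

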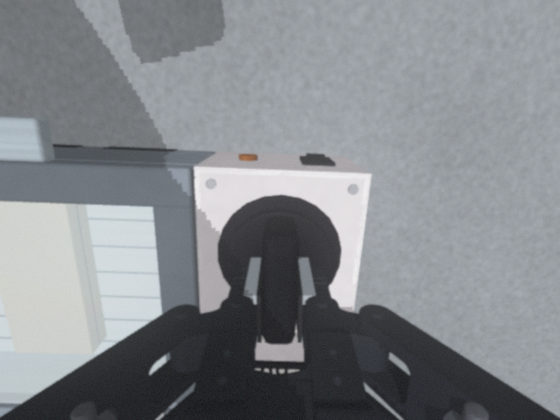

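View pics/y2.png

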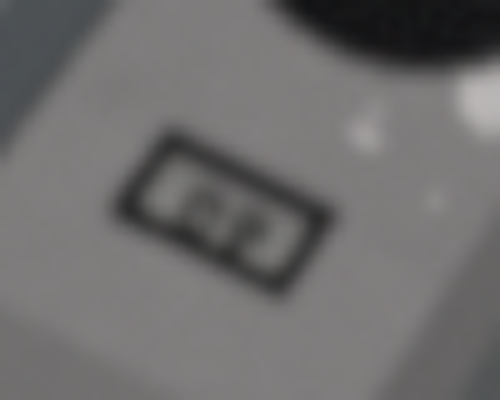

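>>> arm_command --pt "0 0 0 0 0 0 -2" --pt "0 0 0 0 0 0 0" --pt "0.6 0 0 0 0 0 0" --pt "0.6 0 0 0 0 0 0" --pt "0.6 0 0 0 0 0 0" --pt "0.6 0 0 3 0 0 0" --pt "0.6 -1 0 4 0 0 0" --pt "0.6 -2 0 4 0 0 0" --pt "0.6 -2 0 3 0 0 0" --pt "0.6 0 0 0 0 0 0" --pt "0.6 0 0 0 0 0 0"

```text
clock: 28.22
eef_pos: [474.6, 257.6, 205.6]
tool_rot: [1.139, 1.565, 0.998]
force: [-0.7, -0.4, -0.1]
width: 51.1
```

```bash
python3 - <<'E'
from h import *
s=ctrl.read_state(); print(s["eef_pos"],s["width"],s["force"])
C=calib("wrist"); b=ctrl.get_image("wrist"); cv2.imwrite("pics/z1.png",b)
w=bw(46,173,80); print(proj(w,"wrist",C))
c=ctrl.get_image("scene"); crop(c,350,260,400,300,10,"pics/z2.png")
E
```

```text
[474.60835949 257.55862718 205.61620999] 51.11443851930278 [-0.7355396  -0.39082201 -0.08860963]
[[284.79302919 313.7004947 ]]
```

View pics/z1.png

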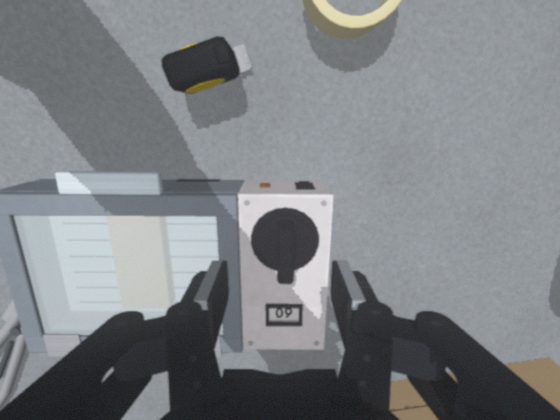

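```bash
python3 - <<'E'
import cv2,numpy as np
a=cv2.imread("pics/u1.png")[295:340,255:315]; b=cv2.imread("pics/z1.png")[292:337,255:315]
f=lambda z: cv2.rotate(cv2.resize(z,None,fx=6.6,fy=6.6,interpolation=cv2.INTER_CUBIC),cv2.ROTATE_180)
cv2.imwrite("pics/z3.png",np.hstack([f(a),f(b)]))
E
```

```text
(no output)
```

View pics/z3.png

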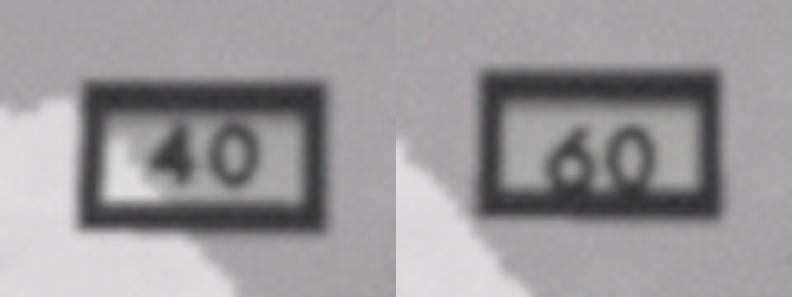

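Now "60" is in the window but sits low (centre ~2.3 px below the window's middle), while "40" had been centred. The turn was ~68° instead of 72°, so I'll turn about 4° more.

>>> arm_command --pt "0.6 2 0 -2 0 0 0" --pt "0.6 2 0 -3 0 0 0" --pt "0.6 0.9 -0.05 -3 0 0 0" --pt "0.6 0 0 -3 0 0 0" --pt "0.6 0 0 -1.8 0 0 0" --pt "0.6 0 0 -0.8 0 0 0" --pt "0.6 0 0 0 0 0 0" --pt "0.6 0 0 0 0 0 0"

```text
clock: 28.98
eef_pos: [523.7, 255.5, 67.4]
tool_rot: [1.571, 1.57, 1.428]
force: [1.2, 0.6, 0.3]
width: 51.4
```

```bash
python3 - <<'E'
from h import *
s=ctrl.read_state(); print(s["eef_pos"],s["width"])
M=R.from_euler('xyz',s["tool_rot"]).as_matrix(); print("jaw yaw",np.degrees(np.arctan2(M[1,1],M[0,1])))
E
```

```text
[523.72902595 255.54827917  67.40860731] 51.35805221956723
jaw yaw 81.78961209393661
```

>>> arm_command --pt "0 0 0 0 0 0 0" --pt "0 0 0 0 0 0 0" --pt "0 0 0 0 0 0 0" --pt "0 0 0 0 0 0 0" --pt "0 0 0 0 0 0 0" --pt "0 0 0 0 0 0 -2" --pt "0 0 0 0 0 0 -2" --pt "0 0 0 0 0 0 0" --pt "0 0 0 0 0 0 0"

```text
clock: 29.73
eef_pos: [524.4, 257.0, 69.4]
tool_rot: [1.115, 1.566, 0.903]
force: [-0.3, 1.1, 6.9]
width: 14.7
```

```bash
python3 - <<'E'
from h import *
s=ctrl.read_state(); print(s["eef_pos"],s["width"],s["force"])
M=R.from_euler('xyz',s["tool_rot"]).as_matrix(); print("jaw yaw",np.degrees(np.arctan2(M[1,1],M[0,1])))
E
```

```text
[524.35820903 256.99982927  69.35717328] 14.695023864641376 [-0.29205972  1.11930945  6.90353181]
jaw yaw 77.8350272128993
```

>>> arm_command --pt "0.6 0 0 0 0 0 0" --pt "0.6 0 0 0 0 0 0" --pt "0.6 0 0 0 0 0 0" --pt "0.6 0 0 3 0 0 0" --pt "0.6 -0.9 0 4 0 0 0" --pt "0.6 -2 0 4 0 0 0" --pt "0.6 -2 0 2.8 0 0 0" --pt "0.6 0 0 0 0 0 0" --pt "0.6 0 0 0 0 0 0"

```text
clock: 30.48
eef_pos: [475.9, 256.9, 204.6]
tool_rot: [1.193, 1.565, 0.982]
force: [0.1, -0.3, -0.4]
width: 51.4
```

```bash
python3 - <<'E'
from h import *
s=ctrl.read_state(); print(s["eef_pos"],s["width"],s["clock"])
C=calib("wrist"); b=ctrl.get_image("wrist"); cv2.imwrite("pics/A1.png",b)
a=cv2.imread("pics/z1.png")[292:337,255:315]
f=lambda z: cv2.rotate(cv2.resize(z,None,fx=6.6,fy=6.6,interpolation=cv2.INTER_CUBIC),cv2.ROTATE_180)
cv2.imwrite("pics/A3.png",np.hstack([f(a),f(b[292:337,255:315])]))
E
```

```text
[475.87836839 256.89317068 204.63442716] 51.40618905355883 30.4833
```

View pics/A3.png

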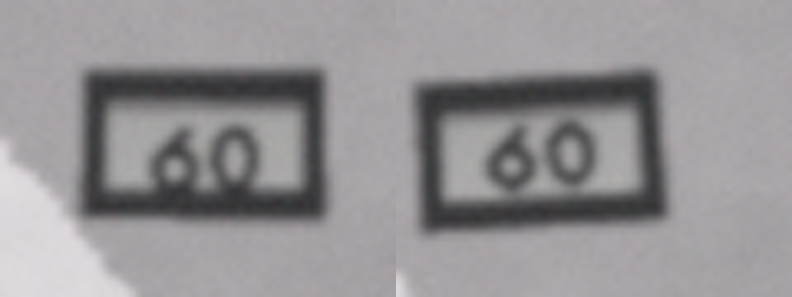

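"60" is now near centre (about 0.4 px low in this slanted view). The slant gives parallax, so I'll check from straight above the window.

>>> arm_command --pt "0.6 3.5 -0.5 0 0 0 0.7" --pt "0.6 3.6 -0.5 0 0 0 0.7" --pt "0.6 3.6 -0.5 0 0 0 0.7" --pt "0.6 3.6 -0.5 0 0 0 0.7" --pt "0.6 3.6 -0.5 0 0 0 0.7" --pt "0.6 3.6 -0.4 0 0 0 0.5" --pt "0.6 0 0 -3.5 0 0 0" --pt "0.6 0 0 -3.5 0 0 0" --pt "0.6 0 0 0 0 0 0" --pt "0.6 0 0 0 0 0 0" --pt "0.6 0 0 0 0 0 0"

```text
clock: 31.45
eef_pos: [691.4, 226.8, 133.5]
tool_rot: [1.089, 1.569, 0.946]
force: [0.9, -0.5, 0.9]
width: 50.9
```

```bash
python3 - <<'E'
from h import *
s=ctrl.read_state(); print(s["eef_pos"],s["width"],s["clock"])
C=calib("wrist"); print("cam",C[3][:3,3]); b=ctrl.get_image("wrist"); cv2.imwrite("pics/B1.png",b)
p=proj(bw(46,173,80),"wrist",C)[0]; print(p); x0,y0=int(p[0])-40,int(p[1])-30
cv2.imwrite("pics/B2.png",cv2.rotate(cv2.resize(b[y0:y0+60,x0:x0+80],None,fx=10,fy=10,interpolation=cv2.INTER_CUBIC),cv2.ROTATE_180))
E
```

```text
[691.41652138 226.8333688  133.51694667] 50.910841953986214 31.45
cam [613.23593554 237.11424583 315.22359652]
[288.49150205 113.09996703]
```

View pics/B2.png

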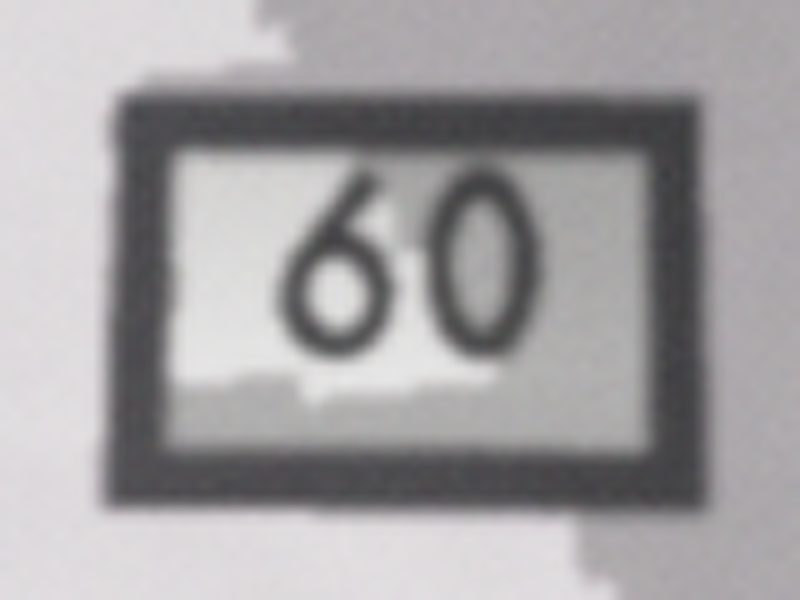

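From straight above, "60" sits about 2.4 mm too high (rows 160–358, window opening 150–450). So I overshot by about 4.3° and will turn that back.

>>> arm_command --pt "0.6 0 0 3.5 0 0 0" --pt "0.6 0 0 3.5 0 0 0" --pt "0.6 -3.3 0.6 0 0 0 -1" --pt "0.6 -3.4 0.6 0 0 0 -1" --pt "0.6 -3.4 0.6 0 0 0 -1" --pt "0.6 -3.4 0.6 0 0 0 -1" --pt "0.6 -3.2 0.6 0 0 0 0" --pt "0.6 0 0 0 0 0 0" --pt "0.6 0 0 -3.5 0 0 0" --pt "0.6 0 0 -3.5 0 0 0" --pt "0.6 0 0 -3.5 0 0 0" --pt "0.6 0 0 -2 0 0 0" --pt "0.6 0 0 -0.9 0 0 0" --pt "0.6 0 0 0 0 0 0" --pt "0.6 0 0 0 0 0 0"

```text
clock: 32.75
eef_pos: [525.5, 257.5, 70.8]
tool_rot: [0.958, 1.566, 0.745]
force: [0.2, 0.5, 0.3]
width: 51.2
```

```bash
python3 - <<'E'
from h import *
s=ctrl.read_state(); print(s["eef_pos"],s["width"],s["force"])
M=R.from_euler('xyz',s["tool_rot"]).as_matrix(); print("jaw yaw",np.degrees(np.arctan2(M[1,1],M[0,1])))
E
```

```text
[525.46823256 257.46684011  70.84256136] 51.1898010134012 [0.23013833 0.48871789 0.25087637]
jaw yaw 77.81755455264116
```

>>> arm_command --pt "0 -0.1 0 0 0 0 0" --pt "0 0 0 0 0 0 0" --pt "0 0 0 0 0 0 0" --pt "0 0 0 0 0 0 0" --pt "0 0 0 0 0 0 0" --pt "0 0 0 0 0 0 2.2" --pt "0 0 0 0 0 0 2.2" --pt "0 0 0 0 0 0 0" --pt "0 0 0 0 0 0 0"

```text
clock: 33.5
eef_pos: [523.7, 257.2, 70.9]
tool_rot: [1.061, 1.567, 0.925]
force: [-1.2, -1.3, 6.5]
width: 14.5
```

```bash
python3 - <<'E'
from h import *
s=ctrl.read_state(); print(s["eef_pos"],s["width"],s["force"])
M=R.from_euler('xyz',s["tool_rot"]).as_matrix(); print("jaw yaw",np.degrees(np.arctan2(M[1,1],M[0,1])))
E
```

```text
[523.71677003 257.1996228   70.85838537] 14.522859865496756 [-1.22236925 -1.29594891  6.48330639]
jaw yaw 82.22938917562841
```

>>> arm_command --pt "0.6 0 0 0 0 0 0" --pt "0.6 0 0 0 0 0 0" --pt "0.6 0 0 0 0 0 0" --pt "0.6 0 0 3 0 0 0" --pt "0.6 0 0 4 0 0 0" --pt "0.6 0 0 4 0 0 0" --pt "0.6 0 0 2.5 0 0 0" --pt "0.6 3.3 -0.6 0 0 0 0" --pt "0.6 3.4 -0.6 0 0 0 0" --pt "0.6 3.4 -0.6 0 0 0 0" --pt "0.6 3.4 -0.6 0 0 0 0" --pt "0.6 3.2 -0.6 0 0 0 0" --pt "0.6 0 0 -3.5 0 0 0" --pt "0.6 0 0 -3.5 0 0 0" --pt "0.6 0 0 0 0 0 0" --pt "0.6 0 0 0 0 0 0" --pt "0.6 0 0 0 0 0 0"

```text
clock: 34.92
eef_pos: [690.6, 227.4, 135.8]
tool_rot: [0.856, 1.567, 0.72]
force: [0.5, -0.3, 1.2]
width: 51.0
```

```bash
python3 - <<'E'
from h import *
s=ctrl.read_state(); print(s["eef_pos"],s["width"],s["clock"])
print(R.from_euler('xyz',s["tool_rot"]).as_matrix().round(3))
C=calib("wrist"); print("cam",C[3][:3,3]); b=ctrl.get_image("wrist"); cv2.imwrite("pics/D1.png",b)
p=proj(bw(46,173,80),"wrist",C)[0]; print(p); x0,y0=int(p[0])-40,int(p[1])-30
cv2.imwrite("pics/D2.png",cv2.rotate(cv2.resize(b[y0:y0+60,x0:x0+80],None,fx=10,fy=10,interpolation=cv2.INTER_CUBIC),cv2.ROTATE_180))
E
```

```text
[690.61576547 227.41819071 135.77695118] 51.02629554377529 34.9167
[[ 0.003  0.135  0.991]
 [ 0.002  0.991 -0.135]
 [-1.     0.003  0.002]]
cam [612.09813036 236.99809732 317.38024869]
[288.50196201 114.34448709]
```

View pics/D2.png

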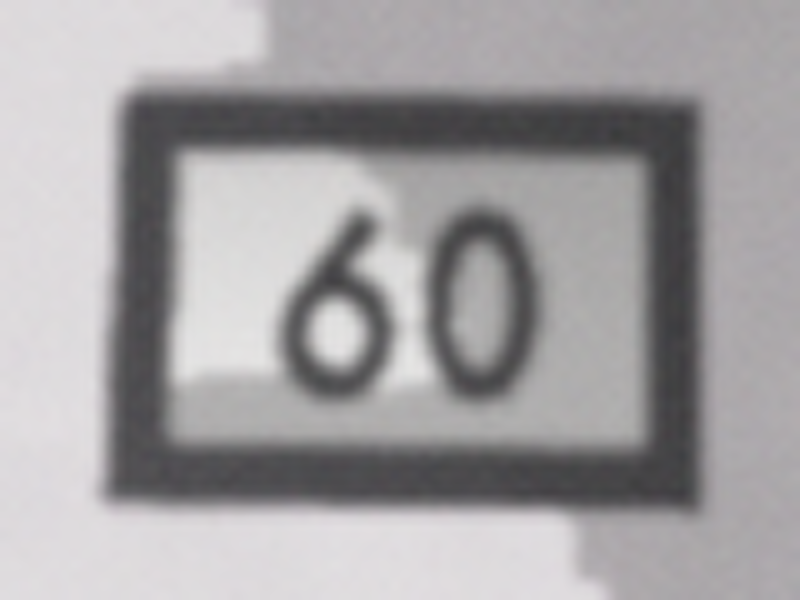

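"60" now spans rows 203–402 in an opening of 150–448, so it is centred to about 0.2 mm. One last look at the whole scene.

```bash
python3 - <<'E'
from h import *
a=ctrl.get_image("side"); c=ctrl.get_image("scene")
cv2.imwrite("pics/E.png",np.hstack([cv2.resize(a[100:380,200:430],(400,487)),cv2.resize(c[140:340,140:480],(400,235)) if False else cv2.resize(c[130:330,150:314],(400,487))]))
cv2.imwrite("pics/E2.png",c)
E
```

```text
(no output)
```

View pics/E.png

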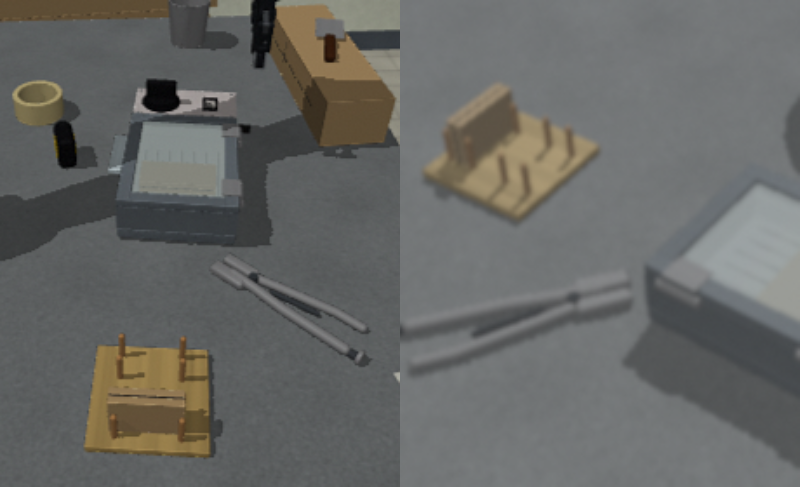

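View pics/E2.png

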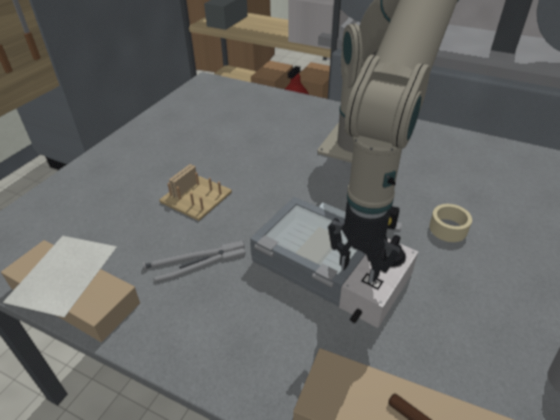

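The lid is shut with the board flat inside. The short board is still in its rack, and the tape roll, tape measure and pliers haven't moved. The gripper is touching nothing.

```bash
python3 -c "
from cell import ctrl
print(ctrl.finish_job())"
```

```text
the job is handed in; nothing more can be done
None
```

The job is done and handed in at about 35 s on the robot's clock. The handover gives no verdict.

**What I did:**
- **Board:** I lifted the longer board out of the rack, stood it on the bench and pushed it over onto its face. Then I gripped it across its width and lowered it flat into the box until it just touched the floor (about 6 N).
- **Lid:** I pushed it shut from behind until it reached its stop, where the force rose to about 18 N.
- **Thermostat:** With the lid shut, I turned the knob to 60.

**Last checks:**
- **Lid and board:** The shut lid lines up with its expected outline in the side view, and the board lies flat under the pane.
- **Thermostat:** From straight above, 60 is centred to about 0.2 mm.
- **Other things:** The short board is still in its slot, and the tape roll, tape measure and pliers look unmoved. The gripper touches nothing.

**What failed or disagreed along the way:**
- **Fingertips:** They are really about 35 mm short of the reported tool point. My first grasp closed on air just above the board, so I used the corrected length from then on.
- **Reach:** A wrist joint came up against its limit when gripping the flat board, so I held it with the tool tilted about 6°.
- **Knob:** A slanted camera view made 60 look too low, so I turned about 4° too far. The view from above showed this, and I turned it back.

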